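# Set and clamp the telescopic leg of an upturned bed tray

## Task

The folding bed tray lies upside down on the closet shelf with both legs folded flat; one leg is already bolted, set and clamped, the other is run out too long, with its bolt drawn and its cam lever open. On that unfinished leg slide the bolt fully home into its keeper, then push the foot section in until the rim of its clamp collar meets the broad ring on the tube (as on the finished leg) and, while you hold the leg there between the fingers, squeeze the cam lever fully shut against it. Finish holding: keep the leg gripped at its mark with the lever shut and do not let go; do not shove the tray along the shelf or disturb the other things.

Things in the scene. Friction and masses are not known exactly. Their poses are not given: they have to be found in the camera images.
- tray: Loose plywood bed tray, 600 x 340 mm, 1.6 kg with legs, upside down; sideways pushes of about 9 N shift it. Origin: its middle, on the shelf. y along the 600 mm, z up. The face looking up is 28 mm above the shelf. Two single-tube legs lie folded along the middle line, hinged at the ends, pointing to the middle. The +y leg is unfinished; the -y leg is its rigid copy turned half round, finished.
- hinge (a point): Hinge of the unfinished leg: tray x 0, y +270 mm, 60 mm above the shelf, the height of the tube axis. From here the bare inner tube, 18 mm thick, runs to tray -y; the foot section slides over it. Bracket 50 mm wide, up to 71 mm above the shelf. The bolt lies across, 34 mm from the hinge, on the leg's -x side; the cam lever is on its +x side. Site axes as the tray's.
- bolt_knob (a point): Upright knob of the unfinished leg's bolt: 10 mm post with a 13 mm ball at the top, this point 68 mm above the shelf, the ball's top 79.5 mm. The bolt's guide loops, 54 mm apart on either side of the knob's path, reach 56 mm above the shelf. The knob moves along tray +x to push the bolt home.
- bolt (a joint): Travel of the unfinished leg's bolt along tray +x (m): 0 drawn, 0.032 fully home in the keeper staple on the leg. Slides with about 1.5 N and stays where it is left.
- leg (a joint): Fold of the unfinished leg (rad): 0 folded flat on the tray, growing as the leg swings up. The bolt in its keeper locks it flat.
- foot (a joint): Run-out of the unfinished leg's foot section (m): 0 pushed right in, 0.075 fully out; 0.019 when the rim meets the broad ring. Slides with about 4.5 N and stays where it is left; clamped by the lever.
- rim (a point): Rim (hinge-side end) of the sliding foot section, on the tube axis; axes as the tray's. From the rim to tray -y: black clamp collar 34 mm wide, 32 mm high, to 41 mm; plain round tube 24 mm thick to 120 mm; at 130 mm the cross foot, a 20 mm bar along x, 224 mm long with 26 mm rubber ends.
- ring (a point): The length mark: edge, on the foot's side, of the broad dark ring (6 mm wide) round the inner tube, on the tube axis, 74 mm from the hinge. Two narrow rings (2 mm) either side are other marks. When the foot section is set, rim and this point coincide. Axes as the tray's.
- foot_mid (a point): Point on the axis of the foot section, 75 mm from the rim towards tray -y, 60 mm above the shelf: middle of its plain tube.
- lever_pin (a point): Upright pin of the cam lever: 20 mm from the rim towards tray -y and 21.5 mm to tray +x of the tube axis, at the tube axis height.
- lever_tip (a point): Tip of the cam lever, 44 mm from its pin. Steel lever 7 mm thick, 16 mm high, rounded tip 9 mm; it turns level about the pin. Open it stands out to tray +x from the tube, its tip on the foot's side; shut it lies along the tube with its outer face 25 mm to +x of the tube axis (so 37 mm over tube and lever).
- lever (a joint): Opening of the cam lever (rad): 0 fully shut, about 0.4 to 0.5 open. It takes about 8 N of squeeze at 34 mm from the pin, stiffest at the end, and as it turns it can draw the foot section a few mm along the tube unless that is held. Stays where it is left.
- puck: White LED puck light, 68 mm round, 24 mm high, lying on the tray. Origin: centre of its underside. Leave alone.
- lint_roller: Steel lint roller handle with bare core, 230 mm long, 29 mm wide and high, lying on the tray's +x edge beside the unfinished leg. Origin: on its underside where the grip ends. Leave alone.
- vase: White ceramic vase, 110 mm wide, 200 mm high. Origin: centre of its underside. Leave alone.
- sprayer: Amber glass spray bottle, 74 mm wide, 206 mm high. Origin: centre of its underside. Leave alone.
- funnel: Orange funnel, mouth down, 110 mm wide, 115 mm high. Origin: centre of its underside. Leave alone.
- brush: Wooden shoe brush, 55 x 160 mm, 46 mm high. Origin: centre of its underside. Leave alone.
- tin: Steel polish tin, 72 mm round, 30 mm high. Origin: centre of its underside. Leave alone.

How it is judged:
On the way, in this order (a step that is already met when the one before it is completed fails the run):
1. the bolt is fully home in its keeper (value of joint bolt above 0.029 m and value of joint leg below 0.08 rad), for 0.2 s.
2. the foot section is at the broad ring, lever still open (value of joint bolt above 0.029 m and y of rim in the frame of ring between -0.005 and 0.005 m and value of joint lever above 0.25 rad), for 0.1 s.
3. the lever is shut with the leg held at the ring (value of joint lever below 0.06 rad and y of rim in the frame of ring between -0.005 and 0.005 m and contact force between the fingers and foot_c0 above 3 N and distance between the grasp point and foot_mid below 0.06 m), for 0.2 s.
At the end, for the whole second after the job is handed in: Bolt home to within 3 mm; leg flat (0.08 rad); collar rim within 5 mm of the broad ring's edge; lever shut to within 0.06 rad; the fingers still grip the leg around its foot section (more than 3 N on its tube) (all of step 1 and all of step 3); the arm keeps its last pose, push and grip.
It fails at once if the lever is shut while the leg is not between the fingers (value of joint lever below 0.08 rad and (x of the grasp point in the frame of foot_mid above 0.03 m or x of the grasp point in the frame of foot_mid below -0.03 m or distance between the grasp point and foot_mid above 0.06 m)).
It fails at once if the lever is clamped with the leg off its mark (value of joint lever below 0.15 rad and (y of rim in the frame of ring above 0.01 m or y of rim in the frame of ring below -0.01 m)).
It fails at once if the tray is shoved along the shelf (distance of tray from where it was at the start of the episode above 0.04 m).
It fails at once if the puck light or the lint roller is knocked about (distance of any of puck, lint_roller from where it was at the start of the episode above 0.07 m).
It fails at once if another thing on the shelf is disturbed (distance of any of vase, sprayer, funnel, brush, tin from where it was at the start of the episode above 0.03 m or angle between any of vase, sprayer, funnel's own z axis and vertical above 0.35 rad).
It also fails if it takes over 61 s, if anything falls off the work surface, if the arm or the gripper's body presses on something with over 40 N, if the wrist force passes 120 N, or if a joint passes its speed limit or range.

## Robot

A 7-joint arm with a two-finger parallel gripper is mounted at the origin on the work surface. World frame = base frame: x ahead of the robot, y to its left, z up, the work surface at z = 0. Lengths are in m, angles in rad, forces in N, time in s.
With the tool pointing down it reaches from about 0.4 to 0.85 m from the base axis. Payload 4.5 kg.
Tool frame: the origin (TCP) lies at the very end of the fingers, on their centre line; the grasp point (between the pads) lies 19 mm behind it; z points along the fingers, x is the direction in which the jaws open and shut, and the axes are right-handed (so a half turn about z gives the same grasp; the last joint's range is limited). The gripper opens to 88 mm and grips with 3 to 60 N. Pads are 18 mm wide; open, the fingers measure 123 mm over their backs; the gripper's body (75 mm by 187 mm) begins 45 mm behind the grasp point.
Start: joints at [1.325, 0.689, -0.195, 1.565, 0.157, 0.902, -0.215], TCP at [0.173, -0.601, 0.217] pointing down, gripper open.
Joint ranges: [-3.01, 3.01], [-0.46, 2.08], [-1.47, 1.51], [0.13, 2.56], [-1, 4.14], [0.04, 2.09], [-2.66, 2.66]. Speed limits (rad/s): [2.57, 2.57, 3.14, 3.14, 3.14, 3.14, 3.14].

## Interface

Orientations are given as a unit quaternion [x, y, z, w].
In Python, from plant import * gives the robot as it stands.
- The arm moves only by the tool apply_moves, never from a script. Its argument "series" is a list of rows, each an object of numbers: "x", "y", "z": the shift along the tool's x, y, z in units of 80 cm (1.0 is 80 cm); "wx", "wy", "wz": the turn, a rotation vector about the tool's x, y, z in units of pi rad (1.0 is pi rad); "fingers": the opening, from -1 (shut) to 1 (fully open), so that 0 is half open. In form: [{"x": .., "y": .., "z": .., "wx": .., "wy": .., "wz": .., "fingers": ..}, ...]. A call has 1 to 8 rows; each row shifts and turns the pose as measured when the row begins, along the tool's axes as they then stand; what a row does not reach is not made up. A row lasts 1/8 s, in which the tool goes at most 62.5 mm and 10.7 degrees, less where a joint would pass 70% of its speed; a pose out of reach is approached as far as the arm can. A call with a number of a shift or a turn outside -1 to 1 is refused whole. A call with a gripper value outside its range is refused whole. The fingers move at their own pace and stop on an object; "force" is the grip in N (left out, the last holds). Time passes only in rows, so rows that do not move let the fingers close. It gives the time, the measured TCP pose, the force and the opening at its end, in the units of the state.
- get_state(): the state, without advancing time (a new reading comes with each control period).
- snapshot(name): name is "scene" or "top" or "wrist"; returns (picture, depth): 400x640x3 uint8, red, green, blue; 400x640 float32, m along the optical axis (not along the pixel's ray), 0 where there is no reading.
- camera_model(name): a dict with "camera_matrix" (3x3 intrinsics, pixels), "world_from_camera" (4x4, takes a point from camera to world coordinates). Camera axes: x right, y up, looking along -z (the intrinsics and any distortion apply to the point x, -y, -z); pixel columns grow to the right and rows downward; lengths in m; the calibration is good to about 2 mm. A picture is of the moment at which its call begins: read the wrist's pose just before it. camera_model takes no time and is no camera call; for the wrist camera it gives the pose at the moment of the call.
- finish_job(): hands the job in, once; it reports no verdict.
The state is a dict: "clock": time; "q": joint angles; "qd": joint speeds; "joint_torque": joint torques, N m; "tool_pos": TCP position; "eef_rot": TCP orientation; "contact_force": force on the tool from outside, world axes, zero at the start; "moment": the same for the moment, N m; "opening": opening from 0.0 (shut) to 1.0 (fully open).
Only numpy, scipy, OpenCV 4.12 (cv2) and the standard library are available. Lean on these libraries where they do the work, as an engineer would, in place of code of your own. Each camera call takes 0.05 s, during which the arm holds its last target. There are 200 camera calls.

## Working session

There is one attempt and no reset: what is moved stays moved. The work goes in short steps, Python scripts to look and compute and a tool call to move; the robot and the scene stay as the last step left them, time stands still between calls to the robot, and variables do not carry over. Pictures are saved under pics/ and viewed, about 8 in all and at most 12, crops included, and the job is handed in when it is done.

Besides the shell and the picture viewer there is one more tool, called after ">>>" as name([rows], argument=value, ...), one row to a line, values as JSON. apply_moves: Moves the arm, as the interface text tells. Its arguments: {"type":"object","properties":{"series":{"type":"array","items":{"type":"object","properties":{"x":{"type":"number"},"y":{"type":"number"},"z":{"type":"number"},"wx":{"type":"number"},"wy":{"type":"number"},"wz":{"type":"number"},"fingers":{"type":"number"}}}},"force":{"type":"number"}},"required":["series"]}

```bash
mkdir -p pics; ls; cat > h.py <<'E'
from plant import *
import numpy as np, cv2
from scipy.spatial.transform import Rotation as R
def snap(n,f):
    m=camera_model(n); p,d=snapshot(n)
    cv2.imwrite(f'pics/{f}.png',p[:,:,::-1]); np.savez(f'pics/{f}.npz',p=p,d=d,K=m['camera_matrix'],T=m['world_from_camera'])
    return p,d
def load(f):
    z=np.load(f'pics/{f}.npz'); return z['p'],z['d'],z['K'],z['T']
def px(f,u,v,z=None):
    p,d,K,T=load(f); r=np.array([(u-K[0,2])/K[0,0],-(v-K[1,2])/K[1,1],-1.])
    if z is None: s=np.median(d[int(v)-1:int(v)+2,int(u)-1:int(u)+2])
    else:
        w=T[:3,:3]@r; s=(z-T[2,3])/w[2]
    return T[:3,:3]@(r*s)+T[:3,3]
E
python3 -c "
from h import *
print(get_state()); snap('top','top0'); snap('scene','sc0'); print(camera_model('top'))"
```

```text
pics
{'clock': 0.0, 'q': array([ 1.32479966,  0.69001992, -0.19451418,  1.5663601 ,  0.15729083,
        0.90249765, -0.21510034]), 'qd': array([ 0.00076168,  0.00038812, -0.00070347, -0.00105481,  0.00074021,
       -0.00211501,  0.00113025]), 'joint_torque': array([-5.26425047e-04, -5.27561760e+01, -1.26700357e+00, -1.53431135e+01,
       -5.26638783e-02,  6.70742244e-03,  1.88769736e-04]), 'tool_pos': array([ 0.17236135, -0.6000471 ,  0.21618338]), 'eef_rot': array([ 7.98823026e-01, -6.01565356e-01, -7.93002059e-04, -5.17603890e-04]), 'contact_force': array([ 0.23393739, -0.34492875,  0.01507918]), 'moment': array([ 0.02026223, -0.04203885, -0.05868995]), 'opening': 1.0032199523611665}
{'camera_matrix': array([[436.54232311,   0.        , 315.79068982],
       [  0.        , 436.54232311, 199.52645793],
       [  0.        ,   0.        ,   1.        ]]), 'world_from_camera': array([[ 1.08331146e-02,  9.91344054e-01, -1.30841929e-01,
         3.62074201e-01],
       [-9.99941287e-01,  1.07735868e-02, -1.16283272e-03,
        -3.00207510e-02],
       [ 2.56869583e-04,  1.30846844e-01,  9.91402561e-01,
         1.51685087e+00],
       [ 0.00000000e+00,  0.00000000e+00,  0.00000000e+00,
         1.00000000e+00]])}
```

View pics/top0.png

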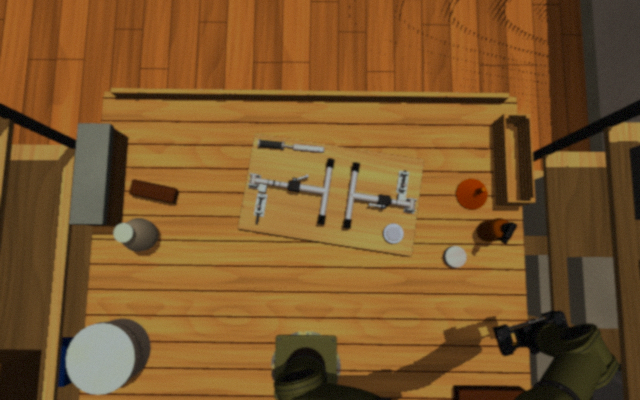

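View pics/sc0.png

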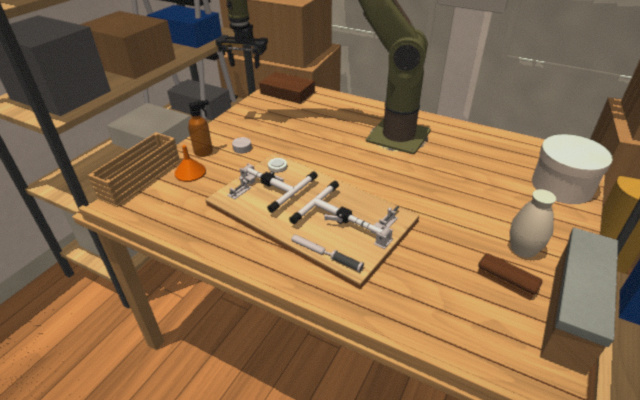

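```bash
python3 -c "
from h import *
p,d,K,T=load('top0')
cv2.imwrite('pics/c1.png',cv2.resize(p[130:260,230:430,::-1],None,fx=4,fy=4,interpolation=cv2.INTER_CUBIC))
for n,u,v,z in [('hinge',258,182,.06),('ringsL',297,186,.06),('footL',326,191,.06),('hingeR',408,206,.06),('footR',352,196,.06),('c1',255,139,.028),('c2',239,230,.028),('c3',411,255,.028),('c4',424,158,.028)]: print(n,px('top0',u,v,z),px('top0',u,v))
"
```

```text
hinge [0.61203967 0.16788859 0.06      ] [0.61197216 0.16783513 0.06039349]
ringsL [0.59976709 0.03569591 0.06      ] [0.59760226 0.03509738 0.07326852]
footL [ 0.58374272 -0.06245103  0.06      ] [ 0.58272867 -0.06230267  0.06666452]
hingeR [ 0.53577394 -0.33833609  0.06      ] [ 0.53512065 -0.33717651  0.06547929]
footR [ 0.56765641 -0.15019509  0.06      ] [ 0.566328   -0.14941855  0.06941378]
c1 [0.77017182 0.18704875 0.028     ] [0.76981825 0.18686069 0.02928992]
c2 [0.45095742 0.23232157 0.028     ] [0.45253961 0.23699145 0.00149739]
c3 [ 0.37275305 -0.3524541   0.028     ] [ 0.37292802 -0.35773686  0.00360663]
c4 [ 0.70859292 -0.40368285  0.028     ] [ 0.71575493 -0.41140587 -0.00277226]
```

View pics/c1.png

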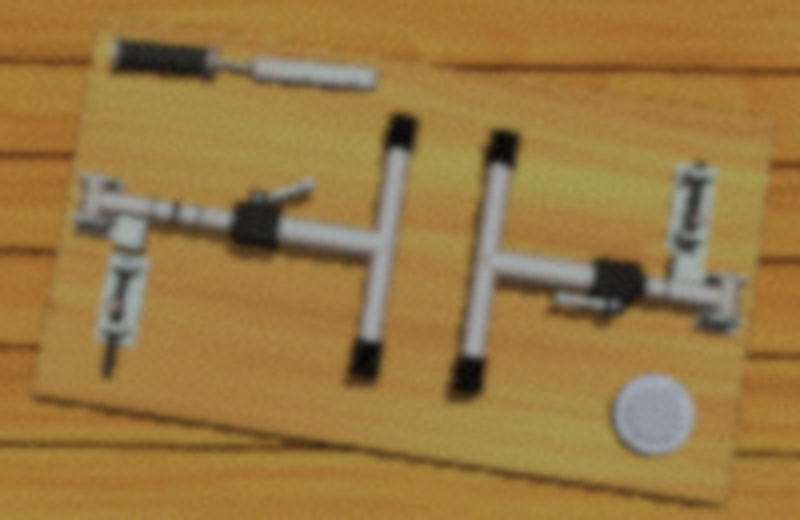

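```bash
cat >> h.py <<'E'
def plan(pos,yaw,n,fingers):
    """rows to bring TCP to pos, pointing down, tool x at world angle yaw"""
    s=get_state(); p=np.array(s['tool_pos']); r=R.from_quat(s['eef_rot'])
    X=np.array([np.cos(yaw),np.sin(yaw),0]); Z=np.array([0,0,-1.]); G=R.from_matrix(np.c_[X,np.cross(Z,X),Z])
    for i in range(n):
        f=1/(n-i); dp=r.inv().apply((np.array(pos)-p)*f)/.8; w=(r.inv()*G).as_rotvec()*f
        print({k:round(float(v),4) for k,v in zip(('x','y','z','wx','wy','wz'),[*dp,*(w/np.pi)])})
        p=p+(np.array(pos)-p)*f; r=r*R.from_rotvec(w)
E
python3 -c "
from h import *
f=lambda u,v,z:px('top0',230+u/4,130+v/4,z)
a=f(97,203,.06);b=f(728,297,.06);print('hinges',a,b,np.linalg.norm(a-b)); 
d=(a-b)[:2]; yaw=np.arctan2(d[1],d[0])-np.pi/2; c=(a+b)/2; print('c,yaw',c,yaw)
X=np.array([np.cos(yaw),np.sin(yaw)]);Y=np.array([-X[1],X[0]])
for n,u,v,z in [('rim',234,222,.06),('ring',176,211,.065),('levtip',308,184,.06),('crossfoot',382,245,.065),('knob?',122,290,.07),('boltend',105,372,.045),('knobR',688,242,.07),('keeper',127,232,.06),('puck',653,415,.05),('rollerend',115,50,.04),('rollerend2',375,78,.04)]:
  q=f(u,v,z)[:2]; print(n,q,'tray',(q-c[:2])@X,(q-c[:2])@Y)
plan([.57,.08,.32],yaw,14,1)
"
```

```text
hinges [0.61619157 0.18070302 0.06      ] [ 0.54184364 -0.35188189  0.06      ] 0.5377492907901902
c,yaw [ 0.5790176  -0.08558943  0.06      ] -0.13870190196629428
rim [0.60116629 0.06445608] tray 0.001191048142662753 0.15166674807903632
ring [0.60920494 0.11319572] tray 0.00241386452974218 0.20104970932907643
levtip [0.63446897 0.00236078] tray 0.04275904010090919 0.09477213711301927
crossfoot [ 0.58211343 -0.06066489] tray -0.00037991466608766714 0.025113197449612976
knob? [0.54100075 0.15622624] tray -0.0710846022806138 0.23423723400240903
boltend [0.47419185 0.17188258] tray -0.13941650094396688 0.24050637117178983
knobR [ 0.58668627 -0.31698452] tray 0.03958715217499452 -0.22811258883805302
keeper [0.59163075 0.15464422] tray -0.020722111870202436 0.23967038475696187
puck [ 0.44268812 -0.28939528] tray -0.1068425056160503 -0.2206971427581396
rollerend [0.75454138 0.17191713] tray 0.13823586081290976 0.2793010416410193
rollerend2 [ 0.73210934 -0.05397049] tray 0.14724993191224928 0.052481384776891536
{'x': -0.0486, 'y': -0.0509, 'z': -0.0092, 'wx': -0.0, 'wy': 0.0, 'wz': -0.0262}
[... 343 characters left out ...]
: -0.0661, 'z': -0.0092, 'wx': -0.0, 'wy': 0.0, 'wz': -0.0262}
{'x': -0.0186, 'y': -0.0678, 'z': -0.0092, 'wx': -0.0, 'wy': 0.0, 'wz': -0.0262}
{'x': -0.013, 'y': -0.0691, 'z': -0.0092, 'wx': -0.0, 'wy': 0.0, 'wz': -0.0262}
{'x': -0.0073, 'y': -0.07, 'z': -0.0092, 'wx': -0.0, 'wy': 0.0, 'wz': -0.0262}
{'x': -0.0015, 'y': -0.0703, 'z': -0.0092, 'wx': -0.0, 'wy': 0.0, 'wz': -0.0262}
{'x': 0.0043, 'y': -0.0702, 'z': -0.0092, 'wx': -0.0, 'wy': 0.0, 'wz': -0.0262}
{'x': 0.01, 'y': -0.0696, 'z': -0.0093, 'wx': -0.0, 'wy': 0.0, 'wz': -0.0262}
{'x': 0.0157, 'y': -0.0686, 'z': -0.0093, 'wx': -0.0, 'wy': 0.0, 'wz': -0.0262}
{'x': 0.0213, 'y': -0.067, 'z': -0.0093, 'wx': -0.0, 'wy': 0.0, 'wz': -0.0262}
```

>>> apply_moves([
  {"x":-0.049,"y":-0.051,"z":-0.02,"wz":-0.026,"fingers":1},
  {"x":-0.044,"y":-0.055,"z":-0.02,"wz":-0.026,"fingers":1},
  {"x":-0.04,"y":-0.058,"z":-0.02,"wz":-0.026,"fingers":1},
  {"x":-0.035,"y":-0.061,"z":-0.02,"wz":-0.026,"fingers":1},
  {"x":-0.03,"y":-0.064,"z":-0.01,"wz":-0.026,"fingers":1},
  {"x":-0.024,"y":-0.066,"z":-0.01,"wz":-0.026,"fingers":1},
  {"x":-0.019,"y":-0.068,"z":-0.01,"wz":-0.026,"fingers":1},
  {"x":-0.013,"y":-0.069,"z":-0.01,"wz":-0.026,"fingers":1},
], force=40)

```text
schema error: expected keys x, y, z, wx, wy, wz, fingers
```

```bash
python3 -c "
from h import *
plan([.57,.08,.32],-.139,8,1);print(get_state()['clock'],get_state()['q'])"
```

```text
{'x': -0.085, 'y': -0.0891, 'z': -0.0161, 'wx': -0.0, 'wy': 0.0001, 'wz': -0.0458}
{'x': -0.0713, 'y': -0.1003, 'z': -0.0161, 'wx': -0.0, 'wy': 0.0001, 'wz': -0.0458}
{'x': -0.0562, 'y': -0.1095, 'z': -0.0161, 'wx': -0.0, 'wy': 0.0001, 'wz': -0.0458}
{'x': -0.0399, 'y': -0.1165, 'z': -0.0161, 'wx': -0.0, 'wy': 0.0001, 'wz': -0.0458}
{'x': -0.0228, 'y': -0.121, 'z': -0.0162, 'wx': -0.0, 'wy': 0.0001, 'wz': -0.0458}
{'x': -0.0052, 'y': -0.123, 'z': -0.0162, 'wx': -0.0, 'wy': 0.0001, 'wz': -0.0458}
{'x': 0.0125, 'y': -0.1225, 'z': -0.0162, 'wx': -0.0, 'wy': 0.0001, 'wz': -0.0458}
{'x': 0.03, 'y': -0.1194, 'z': -0.0162, 'wx': -0.0, 'wy': 0.0001, 'wz': -0.0458}
0.1 [ 1.32479067  0.68989672 -0.19449495  1.5662041   0.15727285  0.90249423
 -0.21510081]
```

All keys are needed in each row.

>>> apply_moves([
  {"x":-0.049,"y":-0.051,"z":-0.02,"wx":0,"wy":0,"wz":-0.026,"fingers":1},
  {"x":-0.044,"y":-0.055,"z":-0.02,"wx":0,"wy":0,"wz":-0.026,"fingers":1},
  {"x":-0.04,"y":-0.058,"z":-0.02,"wx":0,"wy":0,"wz":-0.026,"fingers":1},
  {"x":-0.035,"y":-0.061,"z":-0.02,"wx":0,"wy":0,"wz":-0.026,"fingers":1},
  {"x":-0.03,"y":-0.064,"z":-0.01,"wx":0,"wy":0,"wz":-0.026,"fingers":1},
  {"x":-0.024,"y":-0.066,"z":-0.01,"wx":0,"wy":0,"wz":-0.026,"fingers":1},
  {"x":-0.019,"y":-0.068,"z":-0.01,"wx":0,"wy":0,"wz":-0.026,"fingers":1},
  {"x":-0.013,"y":-0.069,"z":-0.01,"wx":0,"wy":0,"wz":-0.026,"fingers":1},
], force=40)

```text
clock: 1.1
tool_pos: [0.4003, -0.201, 0.3122]
eef_rot: [0.951, -0.308, -0.002, -0.001]
contact_force: [1.3, -1.2, -0.3]
opening: 0.999
```

```bash
python3 -c "
from h import *
plan([.57,.08,.30],-.139,8,1);print(get_state()['clock'],get_state()['q'])"
```

```text
{'x': -0.0042, 'y': -0.0511, 'z': 0.0019, 'wx': -0.0001, 'wy': 0.0002, 'wz': -0.0194}
{'x': -0.0011, 'y': -0.0513, 'z': 0.0019, 'wx': -0.0001, 'wy': 0.0002, 'wz': -0.0194}
{'x': 0.002, 'y': -0.0513, 'z': 0.0019, 'wx': -0.0001, 'wy': 0.0002, 'wz': -0.0194}
{'x': 0.0051, 'y': -0.051, 'z': 0.0019, 'wx': -0.0001, 'wy': 0.0002, 'wz': -0.0194}
{'x': 0.0082, 'y': -0.0506, 'z': 0.0019, 'wx': -0.0001, 'wy': 0.0002, 'wz': -0.0194}
{'x': 0.0113, 'y': -0.05, 'z': 0.0019, 'wx': -0.0001, 'wy': 0.0002, 'wz': -0.0194}
{'x': 0.0143, 'y': -0.0493, 'z': 0.0019, 'wx': -0.0001, 'wy': 0.0002, 'wz': -0.0194}
{'x': 0.0173, 'y': -0.0483, 'z': 0.0019, 'wx': -0.0001, 'wy': 0.0002, 'wz': -0.0194}
1.1 [ 0.69003185  0.35368977 -0.45737839  1.92005199  0.19184971  0.91507497
 -0.48724354]
```

>>> apply_moves([
  {"x":-0.004,"y":-0.051,"z":0.002,"wx":0,"wy":0,"wz":-0.0194,"fingers":1},
  {"x":-0.001,"y":-0.051,"z":0.002,"wx":0,"wy":0,"wz":-0.0194,"fingers":1},
  {"x":0.002,"y":-0.051,"z":0.002,"wx":0,"wy":0,"wz":-0.0194,"fingers":1},
  {"x":0.005,"y":-0.051,"z":0.002,"wx":0,"wy":0,"wz":-0.0194,"fingers":1},
  {"x":0.008,"y":-0.051,"z":0.002,"wx":0,"wy":0,"wz":-0.0194,"fingers":1},
  {"x":0.011,"y":-0.05,"z":0.002,"wx":0,"wy":0,"wz":-0.0194,"fingers":1},
  {"x":0.014,"y":-0.049,"z":0.002,"wx":0,"wy":0,"wz":-0.0194,"fingers":1},
  {"x":0.017,"y":-0.048,"z":0.002,"wx":0,"wy":0,"wz":-0.0194,"fingers":1},
])

```text
clock: 2.1
tool_pos: [0.5698, 0.0911, 0.2977]
eef_rot: [0.998, -0.06, -0.003, -0.0]
contact_force: [-0.3, -0.3, -0.5]
opening: 1.001
```

```bash
python3 -c "
from h import *
s=get_state();print(s['clock'],s['tool_pos'],s['q']);snap('wrist','w1')"
```

```text
2.1 [0.56977779 0.09105302 0.2976984 ] [ 0.09871405  0.5827957  -0.57827894  1.58771425  0.34424909  1.08137756
 -0.68929851]
```

View pics/w1.png

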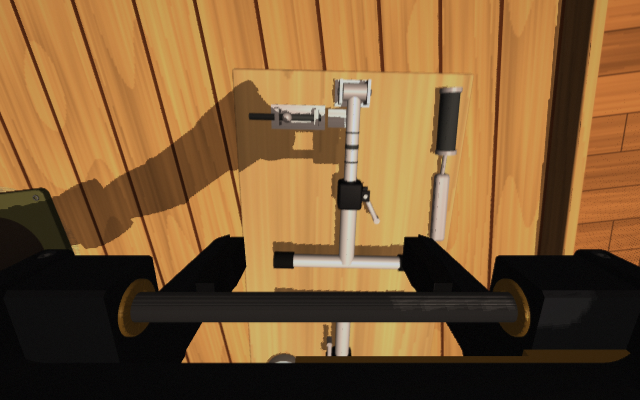

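```bash
python3 -c "
from h import *
p,d,K,T=load('w1')
cv2.imwrite('pics/c2.png',cv2.resize(p[70:235,240:400,::-1],None,fx=3.5,fy=3.5,interpolation=cv2.INTER_CUBIC))"
```

```text
(no output)
```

View pics/c2.png

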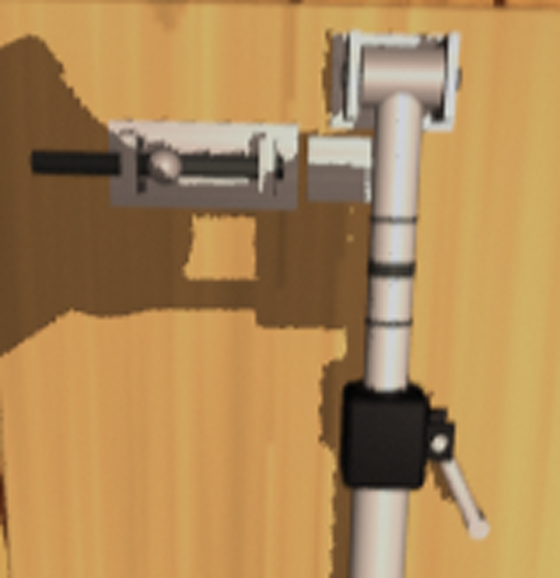

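```bash
cat >> h.py <<'E'
def frame(a,b):
    d=(b-a)[:2]; yaw=np.arctan2(d[1],d[0])-np.pi/2
    X=np.array([np.cos(yaw),np.sin(yaw)]); return yaw,X,np.array([-X[1],X[0]])
E
python3 -c "
from h import *
f=lambda u,v,z=None:px('w1',240+u/3.5,70+v/3.5,z)
print(f(165,167),f(395,250),f(385,430))
# axis line from tube mid points
a=f(381,540,.072); b=f(399,130,.069)
yaw,X,Y=frame(a,b);print('yaw',yaw,a,b,'yaw cross foot')
h=px('w1',283,261,.07);g=px('w1',402,263,.07);e=(g-h)[:2];print('yaw2',np.arctan2(e[1],e[0]))
ring=f(391,275,.069); o=ring[:2]
for n,u,v,z in [('ring',391,275,.069),('rim',388,385,.076),('collarend',385,488,.076),('knob',165,165,.075),('levtip',479,527,.066),('pin',438,441,.068),('hinge',402,75,.071),('loopL',128,165,.056),('loopR',265,165,.056)]:
  q=f(u,v,z)[:2]; print(n,q,'rel ring',(q-o)@X,(q-o)@Y)
"
```

```text
[0.52945655 0.16539544 0.07957327] [0.6113475  0.12419655 0.06900831] [0.60030372 0.05487998 0.0756361 ]
yaw -0.1392978240412912 [0.59431221 0.00674889 0.072     ] [0.61690933 0.1679199  0.069     ] yaw cross foot
yaw2 -0.1363949599035605
ring [0.60892235 0.11486221] rel ring 0.0 0.0
rim [0.60320846 0.07313104] rel ring 0.00013572895299955473 -0.04212031564217687
collarend [0.59795602 0.03068218] rel ring 0.0008281029985104183 -0.0848872970718698
knob [0.52897478 0.16610453] rel ring -0.0862880589109435 0.03964543067084172
levtip [0.63603158 0.00528251] rel ring 0.04206153819754184 -0.10475423140392441
pin [0.62173455 0.04549891] rel ring 0.022319029299561265 -0.06691248887013031
hinge [0.61956156 0.18686167] rel ring 0.0005391904103545958 0.0727792814751438
loopL [0.512183   0.16790169] rel ring -0.10316672540317473 0.03909367493859977
loopR [0.56519647 0.16141849] rel ring -0.04976657906990455 0.040034075043169706
```

```bash
cat >> h.py <<'E'
O=np.array([.6089,.1149]); YAW=-.1385
XT=np.array([np.cos(YAW),np.sin(YAW)]); YT=np.array([-XT[1],XT[0]])
def W(x,y,z): return [*(O+x*XT+y*YT),z]
def rel():
    s=get_state(); q=s['tool_pos'][:2]-O
    r=R.from_quat(s['eef_rot']).as_matrix()[:,0]
    print(round(s['clock'],2),'rel',np.round([q@XT,q@YT,s['tool_pos'][2]],4),'yaw',round(np.arctan2(r[1],r[0])%np.pi,3),'F',np.round(s['contact_force'],1),'open',round(s['opening'],3),'q7',s['q'][6])
E
python3 -c "
from h import *
rel();plan(W(-.132,.040,.10),YAW,5,-1)"
```

```text
2.15 rel [-0.0348 -0.0217  0.2976] yaw 3.03 F [2.6 4.1 0.8] open 1.0 q7 -0.6891624390712503
{'x': -0.0236, 'y': -0.0157, 'z': 0.0496, 'wx': -0.0004, 'wy': 0.0003, 'wz': 0.0017}
{'x': -0.0238, 'y': -0.0157, 'z': 0.0496, 'wx': -0.0004, 'wy': 0.0003, 'wz': 0.0017}
{'x': -0.0239, 'y': -0.0156, 'z': 0.0496, 'wx': -0.0004, 'wy': 0.0003, 'wz': 0.0017}
{'x': -0.024, 'y': -0.0156, 'z': 0.0495, 'wx': -0.0004, 'wy': 0.0003, 'wz': 0.0017}
{'x': -0.0242, 'y': -0.0155, 'z': 0.0495, 'wx': -0.0004, 'wy': 0.0003, 'wz': 0.0017}
```

>>> apply_moves([
  {"x":-0.024,"y":-0.0157,"z":0.0496,"wx":0,"wy":0,"wz":0.0017,"fingers":-1},
  {"x":-0.024,"y":-0.0157,"z":0.0496,"wx":0,"wy":0,"wz":0.0017,"fingers":-1},
  {"x":-0.024,"y":-0.0156,"z":0.0496,"wx":0,"wy":0,"wz":0.0017,"fingers":-1},
  {"x":-0.024,"y":-0.0156,"z":0.0496,"wx":0,"wy":0,"wz":0.0017,"fingers":-1},
  {"x":-0.024,"y":-0.0156,"z":0.0496,"wx":0,"wy":0,"wz":0.0017,"fingers":-1},
  {"x":0,"y":0,"z":0,"wx":0,"wy":0,"wz":0,"fingers":-1},
  {"x":0,"y":0,"z":0,"wx":0,"wy":0,"wz":0,"fingers":-1},
])

```text
clock: 3.02
tool_pos: [0.4826, 0.1763, 0.0946]
eef_rot: [0.998, -0.07, -0.002, -0.004]
contact_force: [0.3, -0.4, 0.4]
opening: 0.231
```

```bash
python3 -c "
from h import *
rel();plan(W(-.132,.040,.062),YAW,2,-1)"
```

```text
3.02 rel [-0.1336  0.0434  0.0946] yaw 3.002 F [ 0.3 -0.4  0.4] open 0.231 q7 -1.1362918785426719
{'x': 0.0011, 'y': 0.0023, 'z': 0.0203, 'wx': -0.0014, 'wy': 0.0007, 'wz': -0.0003}
{'x': 0.0011, 'y': 0.0022, 'z': 0.0203, 'wx': -0.0014, 'wy': 0.0007, 'wz': -0.0003}
```

>>> apply_moves([
  {"x":0.001,"y":0.002,"z":0.02,"wx":-0.0014,"wy":0.0007,"wz":0,"fingers":-1},
  {"x":0.001,"y":0.002,"z":0.02,"wx":-0.0014,"wy":0.0007,"wz":0,"fingers":-1},
  {"x":0,"y":0,"z":0,"wx":0,"wy":0,"wz":0,"fingers":-1},
  {"x":0,"y":0,"z":0,"wx":0,"wy":0,"wz":0,"fingers":-1},
])

```text
clock: 3.52
tool_pos: [0.4891, 0.171, 0.0639]
eef_rot: [0.997, -0.073, 0.004, -0.001]
contact_force: [0.1, 0.4, 0.3]
opening: 0.005
```

```bash
python3 -c "
from h import *
rel();plan(W(-.09,.040,.062),YAW,6,-1)"
```

```text
3.52 rel [-0.1264  0.039   0.0639] yaw 2.995 F [0.1 0.4 0.3] open 0.005 q7 -1.1790350285178839
{'x': 0.0076, 'y': -0.0003, 'z': 0.0005, 'wx': -0.0001, 'wy': -0.0004, 'wz': -0.0004}
{'x': 0.0076, 'y': -0.0003, 'z': 0.0004, 'wx': -0.0001, 'wy': -0.0004, 'wz': -0.0004}
{'x': 0.0076, 'y': -0.0002, 'z': 0.0004, 'wx': -0.0001, 'wy': -0.0004, 'wz': -0.0004}
{'x': 0.0076, 'y': -0.0002, 'z': 0.0004, 'wx': -0.0001, 'wy': -0.0004, 'wz': -0.0004}
{'x': 0.0076, 'y': -0.0002, 'z': 0.0004, 'wx': -0.0001, 'wy': -0.0004, 'wz': -0.0004}
{'x': 0.0076, 'y': -0.0002, 'z': 0.0004, 'wx': -0.0001, 'wy': -0.0004, 'wz': -0.0004}
```

>>> apply_moves([
  {"x":0.0076,"y":0,"z":0.0005,"wx":0,"wy":-0.0004,"wz":0,"fingers":-1},
  {"x":0.0076,"y":0,"z":0.0005,"wx":0,"wy":-0.0004,"wz":0,"fingers":-1},
  {"x":0.0076,"y":0,"z":0.0005,"wx":0,"wy":-0.0004,"wz":0,"fingers":-1},
  {"x":0.0076,"y":0,"z":0.0005,"wx":0,"wy":-0.0004,"wz":0,"fingers":-1},
  {"x":0.0076,"y":0,"z":0.0005,"wx":0,"wy":-0.0004,"wz":0,"fingers":-1},
])

```text
clock: 4.15
tool_pos: [0.5225, 0.1662, 0.0633]
eef_rot: [0.997, -0.074, 0.002, -0.002]
contact_force: [0.2, -0.1, 0.4]
opening: 0.004
```

```bash
python3 -c "
from h import *
rel();snap('wrist','w2')
p=load('w2')[0]
cv2.imwrite('pics/w2b.png',p[:,:,::-1])"
```

```text
4.15 rel [-0.0927  0.0389  0.0633] yaw 2.994 F [ 0.2 -0.1  0.4] open 0.004 q7 -1.1090553761842998
```

View pics/w2b.png

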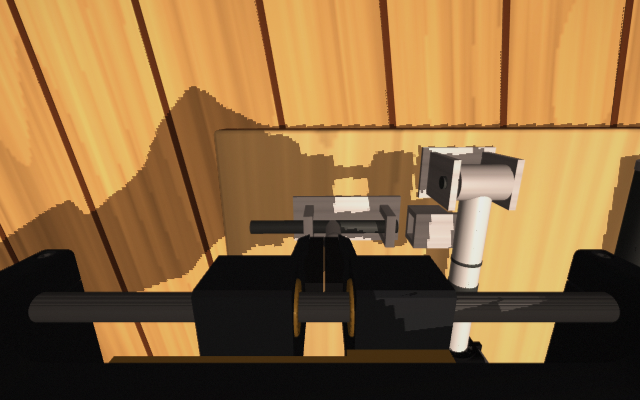

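```bash
cat >> h.py <<'E'
def proj(f,P):
    _,_,K,T=load(f); c=T[:3,:3].T@(np.array(P)-T[:3,3]); return np.round([K[0,2]+K[0,0]*c[0]/-c[2], K[1,2]-K[1,1]*c[1]/-c[2]],1)
E
python3 -c "
from h import *
s=get_state();print('tcp',proj('w2',s['tool_pos']))
for x in (-.0863,-.075,-.065,-.0543): print(x,proj('w2',W(x,.04,.079)),proj('w2',W(x,.04,.06)))
for n,x in(('loopL',-.103),('loopR',-.0495)): print(n,proj('w2',W(x,.04,.056)))
print('rod',px('w2',252,227,.042)[:2]@XT-O@XT, px('w1',240+32/3.5,70+161/3.5,.042)[:2]@XT-O@XT)
print(px('w2',332,226),px('w2',332,232))
print('cam',load('w2')[3][:3,3])
p=load('w2')[0]; cv2.imwrite('pics/w2c.png',cv2.resize(p[190:300,240:420,::-1],None,fx=4,fy=4,interpolation=cv2.INTER_CUBIC))
"
```

```text
tcp [326.3 237. ]
-0.0863 [335.7 246. ] [334.4 233. ]
-0.075 [355.3 245.8] [352.1 232.9]
-0.065 [372.7 245.6] [367.7 232.7]
-0.0543 [391.2 245.4] [384.5 232.5]
loopL [308.6 230.9]
loopR [390.6 230. ]
rod -0.1434648551354919 -0.14408031038534863
[0.52803699 0.17071125 0.05814967] [0.52772705 0.17061816 0.0676676 ]
cam [0.53242234 0.23962313 0.2310725 ]
```

View pics/w2c.png

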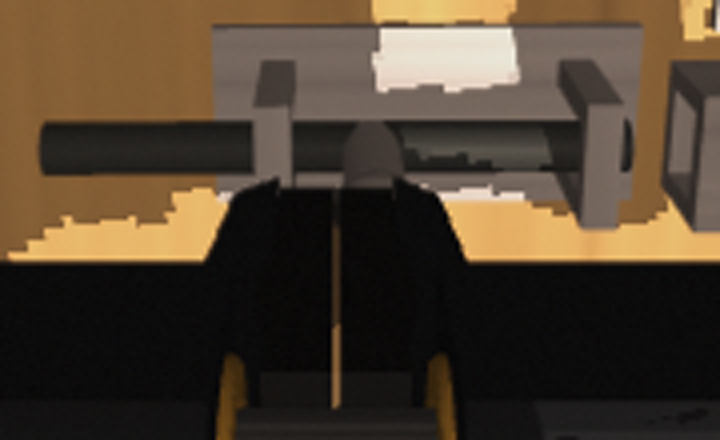

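```bash
python3 -c "
from h import *
r=lambda P:np.round([(P[:2]-O)@XT,(P[:2]-O)@YT,P[2]],4)
for v in (226,230,234,238,240,244,250,260): print(v,[r(px('w2',u,v)) for u in (314,320,328,333,338)])
"
```

```text
226 [array([-0.0997,  0.0409,  0.0497]), array([-0.0956,  0.0409,  0.0498]), array([-0.0903,  0.0432,  0.0558]), array([-0.0872,  0.0441,  0.0582]), array([-0.0837,  0.0421,  0.0531])]
230 [array([-0.0997,  0.038 ,  0.0496]), array([-0.0957,  0.0382,  0.0503]), array([-0.0904,  0.0433,  0.0628]), array([-0.0874,  0.0441,  0.0648]), array([-0.0841,  0.0427,  0.0614])]
234 [array([-0.1005,  0.0272,  0.0314]), array([-0.096 ,  0.0267,  0.0304]), array([-0.0906,  0.0447,  0.0724]), array([-0.0877,  0.0453,  0.0739]), array([-0.0848,  0.0457,  0.0748])]
238 [array([-0.0984,  0.0486,  0.0866]), array([-0.0952,  0.0488,  0.0872]), array([-0.0908,  0.0486,  0.0868]), array([-0.0881,  0.0485,  0.0868]), array([-0.0855,  0.0493,  0.0886])]
240 [array([-0.0984,  0.0485,  0.0891]), array([-0.0952,  0.0486,  0.0893]), array([-0.0909,  0.0486,  0.0894]), array([-0.0882,  0.0487,  0.0898]), array([-0.0855,  0.0485,  0.0893])]
244 [array([-0.0982,  0.0484,  0.0939]), array([-0.0951,  0.0486,  0.0943]), array([-0.091 ,  0.0486,  0.0943]), array([-0.0884,  0.0484,  0.0941]), array([-0.0858,  0.0487,  0.0948])]
250 [array([-0.098 ,  0.0485,  0.1009]), array([-0.095 ,  0.0487,  0.1013]), array([-0.0911,  0.0485,  0.1012]), array([-0.0886,  0.0483,  0.1008]), array([-0.0861,  0.0485,  0.1012])]
260 [array([-0.0977,  0.0487,  0.1115]), array([-0.095 ,  0.048 ,  0.1103]), array([-0.0913,  0.0486,  0.1115]), array([-0.089 ,  0.0485,  0.1113]), array([-0.0867,  0.0488,  0.112 ])]
```

>>> apply_moves([
  {"x":-0.016,"y":-0.001,"z":0,"wx":0,"wy":0,"wz":0,"fingers":-1},
  {"x":-0.016,"y":0,"z":0,"wx":0,"wy":0,"wz":0,"fingers":-1},
  {"x":-0.01,"y":0,"z":0.004,"wx":0,"wy":0,"wz":0,"fingers":-1},
  {"x":0,"y":0,"z":0.01,"wx":0,"wy":0,"wz":0,"fingers":-1},
  {"x":0,"y":0,"z":0.01,"wx":0,"wy":0,"wz":0,"fingers":-1},
  {"x":0,"y":0,"z":0,"wx":0,"wy":0,"wz":0,"fingers":-1},
])

```text
clock: 4.95
tool_pos: [0.4865, 0.1726, 0.0423]
eef_rot: [0.997, -0.073, 0.002, -0.002]
contact_force: [-0.1, -0.0, 0.1]
opening: 0.004
```

```bash
python3 -c "
from h import *
rel();snap('wrist','w3');s=get_state()
r=lambda P:np.round([(P[:2]-O)@XT,(P[:2]-O)@YT,P[2]],4)
for u in (315,322,334): print(u,[(v,r(px('w3',u,v))) for v in (230,234,236,238,240,244)])
plan(W(-.12,.04,.041),YAW,1,-1)"
```

```text
4.95 rel [-0.1292  0.0403  0.0423] yaw 2.995 F [-0.1 -0.   0.1] open 0.004 q7 -1.2031815978231444
315 [(230, array([-0.1356,  0.0391,  0.0282])), (234, array([-0.135 ,  0.0437,  0.0457])), (236, array([-0.135 ,  0.0434,  0.0479])), (238, array([-0.1343,  0.0502,  0.0663])), (240, array([-0.1343,  0.0504,  0.0693])), (244, array([-0.1342,  0.0501,  0.0734]))]
322 [(230, array([-0.1308,  0.0389,  0.0278])), (234, array([-0.1307,  0.0438,  0.046 ])), (236, array([-0.1307,  0.0434,  0.048 ])), (238, array([-0.1306,  0.0501,  0.066 ])), (240, array([-0.1306,  0.05  ,  0.0684])), (244, array([-0.1305,  0.05  ,  0.0734]))]
334 [(230, array([-0.1227,  0.0387,  0.0275])), (234, array([-0.1233,  0.0436,  0.0456])), (236, array([-0.1234,  0.0434,  0.0482])), (238, array([-0.1241,  0.0502,  0.0663])), (240, array([-0.1242,  0.0498,  0.0682])), (244, array([-0.1243,  0.0501,  0.0736]))]
{'x': 0.0112, 'y': 0.0004, 'z': 0.002, 'wx': -0.0011, 'wy': -0.001, 'wz': -0.0026}
```

>>> apply_moves([
  {"x":0.01,"y":0,"z":0.003,"wx":0,"wy":0,"wz":-0.001,"fingers":-1},
  {"x":0.01,"y":0,"z":0,"wx":0,"wy":0,"wz":-0.001,"fingers":-1},
  {"x":0.01,"y":0,"z":0,"wx":0,"wy":0,"wz":0,"fingers":-1},
  {"x":0.01,"y":0,"z":0,"wx":0,"wy":0,"wz":0,"fingers":-1},
  {"x":0.01,"y":0,"z":0,"wx":0,"wy":0,"wz":0,"fingers":-1},
])

```text
clock: 5.62
tool_pos: [0.5285, 0.1667, 0.0403]
eef_rot: [0.998, -0.07, 0.001, -0.002]
contact_force: [-2.7, 0.7, -0.1]
opening: 0.006
```

```bash
python3 -c "
from h import *
rel()"
```

```text
5.62 rel [-0.0867  0.0402  0.0403] yaw 3.001 F [-2.7  0.7 -0.1] open 0.006 q7 -1.1175468795952184
```

>>> apply_moves([
  {"x":0.008,"y":0,"z":0,"wx":0,"wy":0,"wz":0,"fingers":-1},
  {"x":0.006,"y":0,"z":0,"wx":0,"wy":0,"wz":0,"fingers":-1},
])

```text
clock: 5.88
tool_pos: [0.5361, 0.1655, 0.04]
eef_rot: [0.998, -0.07, -0.003, -0.001]
contact_force: [-15.5, 3.0, 11.3]
opening: 0.004
```

>>> apply_moves([
  {"x":0.004,"y":0,"z":0,"wx":0,"wy":0,"wz":0,"fingers":-1},
  {"x":0.003,"y":0,"z":0,"wx":0,"wy":0,"wz":0,"fingers":-1},
])

```text
clock: 6.12
tool_pos: [0.5352, 0.1656, 0.0402]
eef_rot: [0.998, -0.068, -0.008, -0.0]
contact_force: [-6.5, 2.4, 6.5]
opening: 0.005
```

```bash
python3 -c "
from h import *
rel()"
```

```text
6.12 rel [-0.08    0.04    0.0402] yaw 3.005 F [-6.5  2.4  6.5] open 0.005 q7 -1.0820845088446616
```

```bash
python3 -c "
from h import *
snap('wrist','w4');p,d,K,T=load('w4')
print('rod end px predicted drawn',proj('w4',W(-.144,.04,.042)),'home',proj('w4',W(-.112,.04,.042)),proj('w4',W(-.0543,.04,.066)))
cv2.imwrite('pics/w4c.png',cv2.resize(p[130:300,230:500,::-1],None,fx=2.9,fy=2.9,interpolation=cv2.INTER_CUBIC))"
```

```text
rod end px predicted drawn [222.4 237.3] home [273.3 237.6] [371.2 256.7]
```

View pics/w4c.png

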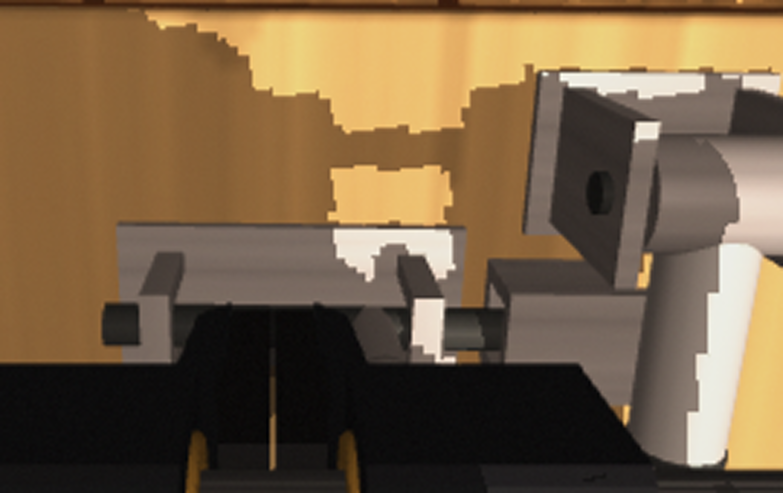

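```bash
python3 -c "
from h import *
r=lambda P:np.round([(P[:2]-O)@XT,(P[:2]-O)@YT,P[2]],4)
rel()
for u,v in [(430,262),(445,280),(400,258),(440,262),(360,245),(359,250),(345,260),(265.5,242),(250,262),(352,252),(324,245)]: print(u,v,r(px('w4',u,v)))
a=r(px('w4',265.5,242,.042));print(a,r(px('w3',160,242)))
print(camera_model('wrist')['world_from_camera'][:3,:3])
"
```

```text
6.17 rel [-0.0799  0.04    0.0402] yaw 3.005 F [-7.7  0.9  7.3] open 0.006 q7 -1.081909048997101
430 262 [-0.0492  0.0747  0.1346]
445 280 [-0.0485  0.0748  0.1437]
400 258 [-0.0571  0.0748  0.1326]
440 262 [-0.0122  0.0313  0.0553]
360 245 [-0.0599  0.0443  0.0605]
359 250 [-0.061   0.0438  0.0658]
345 260 [-0.0701  0.0513  0.0907]
265.5 242 [-0.1152  0.0407  0.0499]
250 262 [-0.0997  0.0748  0.1355]
352 252 [-0.0663  0.0513  0.0828]
324 245 [-0.0798  0.0499  0.0726]
[-0.1171  0.037   0.042 ] [-2.595e-01  1.850e-02 -1.000e-04]
[[ 0.99036452  0.12704748  0.05510947]
 [-0.13751793  0.94917296  0.28312454]
 [-0.01633816 -0.28797504  0.95749853]]
```

>>> apply_moves([
  {"x":-0.008,"y":0,"z":-0.005,"wx":0,"wy":0.003,"wz":0,"fingers":-1},
  {"x":0,"y":0,"z":-0.002,"wx":0,"wy":0.002,"wz":0,"fingers":-1},
])

```text
clock: 6.42
tool_pos: [0.5298, 0.1663, 0.0463]
eef_rot: [0.998, -0.068, 0.001, 0.0]
contact_force: [0.0, 0.0, 0.6]
opening: 0.005
```

```bash
python3 -c "
from h import *
rel(); snap('wrist','w5');p=load('w5')[0]
print(R.from_quat(get_state()['eef_rot']).as_matrix()[:,2])
f=lambda x,z:proj('w5',W(x,.04,z))
print(f(-.0543,.066),f(-.0543,.079),'rod home',f(-.112,.05),'loops',f(-.103,.056),f(-.0495,.056),'hinge',proj('w5',W(0,.074,.071)))
plan(W(-.07,.04,.045),YAW,3,0)
cv2.imwrite('pics/w5c.png',cv2.resize(p[130:300,230:500,::-1],None,fx=2.9,fy=2.9,interpolation=cv2.INTER_CUBIC))"
```

```text
6.42 rel [-0.0855  0.04    0.0463] yaw 3.005 F [0.  0.  0.6] open 0.005 q7 -1.10867818533887
[ 2.98237973e-03 -6.89080807e-04 -9.99995315e-01]
[379.8 251.1] [384.5 262.6] rod home [281.5 239.3] loops [295.2 243.5] [384.7 243.5] hinge [490.8 195.7]
{'x': 0.0063, 'y': 0.0, 'z': 0.0006, 'wx': 0.0, 'wy': -0.0003, 'wz': 0.0002}
{'x': 0.0063, 'y': 0.0, 'z': 0.0006, 'wx': 0.0, 'wy': -0.0003, 'wz': 0.0002}
{'x': 0.0063, 'y': 0.0, 'z': 0.0006, 'wx': 0.0, 'wy': -0.0003, 'wz': 0.0002}
```

View pics/w5c.png

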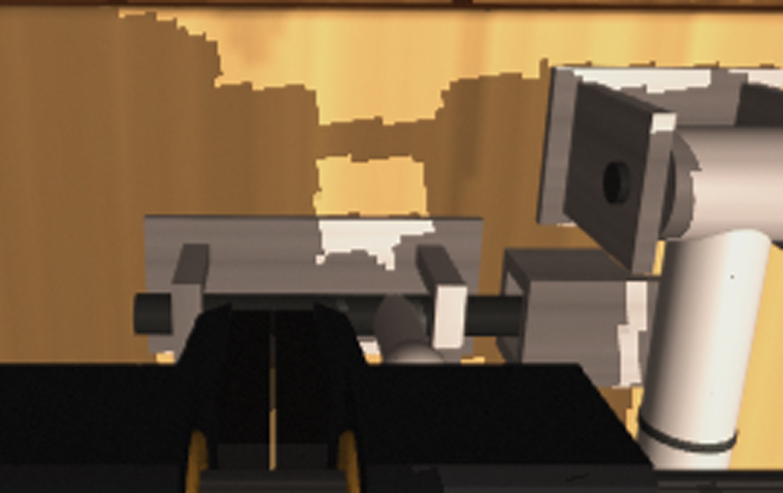

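```bash
python3 -c "
from h import *
r=lambda P:np.round([(P[:2]-O)@XT,(P[:2]-O)@YT,P[2]],4)
for u,v in [(366,238),(367,242),(368,246),(372,251),(374,253),(385,240),(295,238),(278,238)]: print(u,v,r(px('w5',u,v)))
p,d,K,T=load('w5')
print('post row242', [ (u,r(px('w5',u,242))) for u in range(355,392,3)])
p=load('top0')[0]; cv2.imwrite('pics/t2.png',cv2.resize(np.hstack([p[180:235,240:290,::-1],p[160:215,385:420,::-1]]),None,fx=9,fy=9,interpolation=cv2.INTER_CUBIC))
"
```

```text
366 238 [-0.061  0.044  0.057]
367 242 [-0.0611  0.0438  0.0621]
368 246 [-0.0613  0.0438  0.0673]
372 251 [-0.0604  0.0448  0.0753]
374 253 [-0.0596  0.0443  0.0766]
385 240 [-0.0493  0.042   0.0554]
295 238 [-0.103   0.0437  0.0562]
278 238 [-0.1142  0.0408  0.0498]
post row242 [(355, array([-0.0666,  0.0381,  0.0499])), (358, array([-0.0648,  0.0384,  0.0506])), (361, array([-0.0639,  0.0417,  0.0576])), (364, array([-0.0627,  0.0432,  0.0608])), (367, array([-0.0611,  0.0438,  0.0621])), (370, array([-0.0594,  0.0438,  0.0622])), (373, array([-0.0575,  0.0434,  0.0613])), (376, array([-0.0537,  0.0385,  0.0507])), (379, array([-0.0528,  0.0407,  0.0554])), (382, array([-0.0512,  0.041 ,  0.056 ])), (385, array([-0.0493,  0.0409,  0.0558])), (388, array([-0.0477,  0.0411,  0.0563])), (391, array([-0.0443,  0.0382,  0.0501]))]
```

View pics/t2.png

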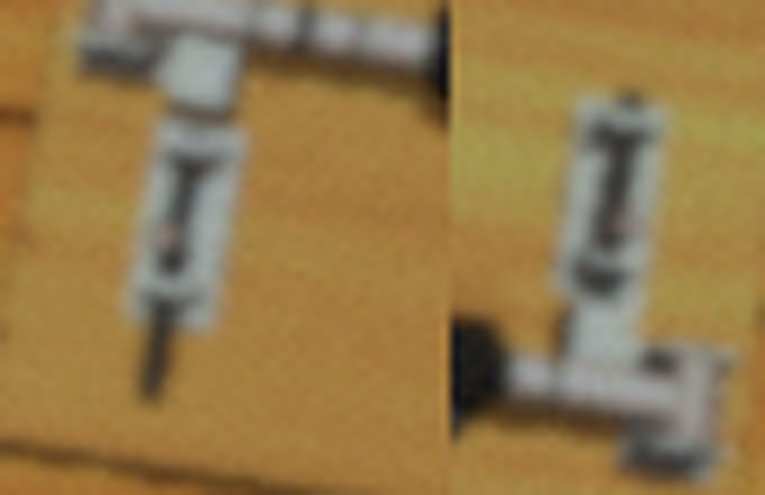

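```bash
python3 -c "
from h import *
r=lambda P:np.round([(P[:2]-O)@XT,(P[:2]-O)@YT],4)
f=lambda u,v,z:r(px('top0',240+u/9,180+v/9,z))
g=lambda u,v,z:r(px('top0',385+(u-450)/9,160+v/9,z))
print('drawn: knob',f(170,237,.075),'rodend',f(150,398,.045),'loops',f(160,297,.056),f(190,155,.056))
print('fin: knob',g(625,225,.075),'rodend',g(628,97,.045),'loops',g(618,128,.056),g(598,275,.056), 'tube',g(590,380,.069))
"
```

```text
drawn: knob [-0.0869  0.034 ] rodend [-0.1452  0.0358] loops [-0.1079  0.0368] [-0.0535  0.0345]
fin: knob [ 0.0564 -0.4357] rodend [ 0.1115 -0.4362] loops [ 0.0966 -0.432 ] [ 0.0397 -0.4314] tube [-0.0023 -0.4311]
```

>>> apply_moves([
  {"x":0.006,"y":0,"z":0.003,"wx":0,"wy":0,"wz":0,"fingers":-1},
  {"x":0.008,"y":0,"z":0,"wx":0,"wy":0,"wz":0,"fingers":-1},
  {"x":0.01,"y":0,"z":0,"wx":0,"wy":0,"wz":0,"fingers":-1},
  {"x":0.01,"y":0,"z":0,"wx":0,"wy":0,"wz":0,"fingers":-1},
])

```text
clock: 6.98
tool_pos: [0.5358, 0.1651, 0.0442]
eef_rot: [0.998, -0.064, -0.016, 0.005]
contact_force: [-19.8, 1.2, 21.8]
opening: 0.003
```

```bash
python3 -c "
from h import *
rel(); snap('wrist','w6');p=load('w6')[0]
r=lambda P:np.round([(P[:2]-O)@XT,(P[:2]-O)@YT,P[2]],4)
def rod(n):
    # leftmost dark rod: depth points with z .045-.052 and y .030-.05 
    _,d,K,T=load(n); vs,us=np.mgrid[200:262,180:420]; 
    P=np.array([r(px(n,u,v)) for u,v in zip(us.ravel(),vs.ravel())])
    m=(P[:,2]>.046)&(P[:,2]<.052)&(abs(P[:,1]-.04)<.006); x=np.sort(P[m,0])
    k=(P[:,2]>.058)&(P[:,2]<.066)&(P[:,0]>-.1)&(P[:,0]<-.045)&(abs(P[:,1]-.043)<.004); 
    print(n,'rod',x[:4],'knob',P[k,0].min() if k.any() else 0,P[k,0].max() if k.any() else 0)
for n in ('w2','w4','w5','w6'): rod(n)
"
```

```text
6.97 rel [-0.0794  0.0396  0.0442] yaw 3.013 F [-19.8   1.2  21.8] open 0.003 q7 -1.0570144320606396
w2 rod [-0.1436 -0.1435 -0.1434 -0.1434] knob -0.0924 -0.0827
w4 rod [-0.116  -0.1158 -0.1158 -0.1157] knob -0.0637 -0.0546
w5 rod [-0.1157 -0.1156 -0.1156 -0.1155] knob -0.0649 -0.0552
w6 rod [-0.1159 -0.1159 -0.1158 -0.1158] knob -0.0636 -0.0552
```

>>> apply_moves([
  {"x":-0.015,"y":0,"z":-0.01,"wx":0,"wy":0.01,"wz":0,"fingers":1},
  {"x":-0.02,"y":0,"z":-0.06,"wx":0,"wy":0,"wz":0,"fingers":1},
  {"x":0,"y":0.03,"z":-0.07,"wx":0,"wy":0,"wz":0,"fingers":1},
  {"x":0,"y":0.07,"z":-0.06,"wx":0,"wy":0,"wz":0,"fingers":1},
])

```text
clock: 7.52
tool_pos: [0.4987, 0.1014, 0.1996]
eef_rot: [0.998, -0.06, -0.003, 0.005]
contact_force: [0.4, -0.4, -0.4]
opening: 0.438
```

```bash
python3 -c "
from h import *
rel();plan(W(0.03,-.48,.24),YAW,8,0)"
```

```text
7.53 rel [-0.1072 -0.0286  0.1996] yaw 3.021 F [ 0.4 -0.4 -0.4] open 0.438 q7 -0.8806609078097524
{'x': 0.0202, 'y': 0.071, 'z': -0.0057, 'wx': 0.0004, 'wy': 0.0002, 'wz': 0.0007}
{'x': 0.0203, 'y': 0.0709, 'z': -0.0058, 'wx': 0.0004, 'wy': 0.0002, 'wz': 0.0007}
{'x': 0.0205, 'y': 0.0709, 'z': -0.0058, 'wx': 0.0004, 'wy': 0.0002, 'wz': 0.0007}
{'x': 0.0206, 'y': 0.0708, 'z': -0.0059, 'wx': 0.0004, 'wy': 0.0002, 'wz': 0.0007}
{'x': 0.0208, 'y': 0.0707, 'z': -0.006, 'wx': 0.0004, 'wy': 0.0002, 'wz': 0.0007}
{'x': 0.021, 'y': 0.0707, 'z': -0.0061, 'wx': 0.0004, 'wy': 0.0002, 'wz': 0.0007}
{'x': 0.0211, 'y': 0.0706, 'z': -0.0062, 'wx': 0.0004, 'wy': 0.0002, 'wz': 0.0007}
{'x': 0.0213, 'y': 0.0706, 'z': -0.0062, 'wx': 0.0004, 'wy': 0.0002, 'wz': 0.0007}
```

>>> apply_moves([
  {"x":0.02,"y":0.071,"z":-0.015,"wx":0,"wy":0,"wz":0,"fingers":1},
  {"x":0.02,"y":0.071,"z":-0.015,"wx":0,"wy":0,"wz":0,"fingers":1},
  {"x":0.02,"y":0.071,"z":-0.015,"wx":0,"wy":0,"wz":0,"fingers":1},
  {"x":0.02,"y":0.071,"z":-0.01,"wx":0,"wy":0,"wz":0,"fingers":1},
  {"x":0.02,"y":0.071,"z":0,"wx":0,"wy":0,"wz":0,"fingers":1},
  {"x":0.02,"y":0.071,"z":0,"wx":0,"wy":0,"wz":0,"fingers":1},
  {"x":0.02,"y":0.071,"z":0,"wx":0,"wy":0,"wz":0,"fingers":1},
])

```text
clock: 8.4
tool_pos: [0.5685, -0.3222, 0.2541]
eef_rot: [0.998, -0.061, 0.004, 0.004]
contact_force: [1.1, -0.9, 0.2]
opening: 1.0
```

```bash
python3 -c "
from h import *
rel(); snap('wrist','w7');p=load('w7')[0]
print(proj('w7',W(.06,-.432,.07)),proj('w7',W(-.06,.04,.07)))
cv2.imwrite('pics/w7.png',p[:,:,::-1])"
```

```text
8.4 rel [ 0.0203 -0.4385  0.2541] yaw 3.019 F [ 1.1 -0.9  0.2] open 1.0 q7 -0.04271587354615476
[355. 170.] [ 223.9 -454.8]
```

View pics/w7.png

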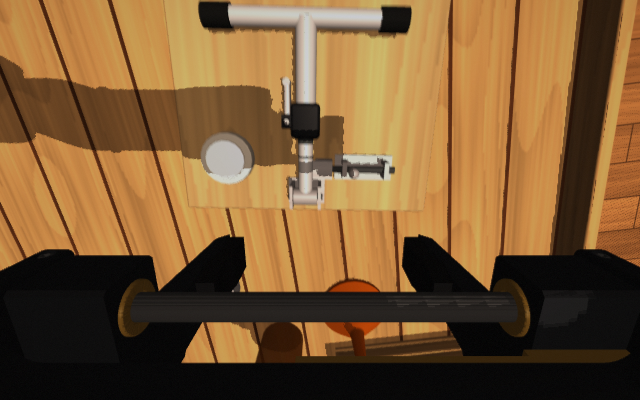

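```bash
python3 -c "
from h import *
r=lambda P:np.array([(P[:2]-O)@XT,(P[:2]-O)@YT,P[2]])
def ana(n,u0,u1,v0,v1):
    vs,us=np.mgrid[v0:v1,u0:u1]; _,d,K,T=load(n)
    P=np.array([r(px(n,u,v,None)) for u,v in zip(us.ravel(),vs.ravel())]); return P
P=ana('w7',290,410,140,210)
# mirrored tray frame: fin ring at?
rod=P[(P[:,2]>.046)&(P[:,2]<.0525)&(P[:,0]>.04)]; kn=P[(P[:,2]>.062)&(P[:,0]>.035)]; tube=P[(P[:,2]>.066)&(P[:,0]<.03)]
loop=P[(P[:,2]>.053)&(P[:,2]<.058)&(P[:,0]>.035)]
print('rod max',np.sort(rod[:,0])[-5:],'y',np.median(rod[:,1]));print('knob',kn.min(0),kn.max(0),np.median(kn,0),len(kn))
t=tube[abs(tube[:,1]-np.median(rod[:,1]))<.03];print('tube x',t[:,0].min(),t[:,0].max())
print('loops',np.histogram(loop[:,0],bins=np.arange(.03,.12,.004)))
Q=ana('w1',240,400,85,150); 
t=Q[(Q[:,2]>.066)&(Q[:,0]>-.03)&(abs(Q[:,1]-.015)<.03)];print('w1 tube x',t[:,0].min(),t[:,0].max()); 
l=Q[(Q[:,2]>.053)&(Q[:,2]<.058)&(Q[:,0]<-.035)];print('w1 loops',np.histogram(l[:,0],bins=np.arange(-.12,-.03,.004)))
k=Q[(Q[:,2]>.062)&(Q[:,0]<-.035)];print('w1 knob',k.min(0),k.max(0),len(k))
"
```

```text
rod max [0.11235015 0.1133789  0.11352746 0.11355682 0.11364457] y -0.4330686298751506
knob [ 0.05123507 -0.43990016  0.0642062 ] [ 0.06324665 -0.42776353  0.07913258] [ 0.05676117 -0.43291409  0.07710182] 92
tube x -0.020810641463235108 0.017114230636579447
loops (array([ 0,  0,  0, 17, 53, 22,  1,  1,  0,  0,  0,  0,  0,  0,  0,  0,  0,
       53, 31,  0,  0,  0]), array([0.03 , 0.034, 0.038, 0.042, 0.046, 0.05 , 0.054, 0.058, 0.062,
       0.066, 0.07 , 0.074, 0.078, 0.082, 0.086, 0.09 , 0.094, 0.098,
       0.102, 0.106, 0.11 , 0.114, 0.118]))
w1 tube x -0.0075530765157441095 0.006819266505353664
w1 loops (array([ 0,  0,  0, 38, 43,  0,  0,  0,  0,  1,  0,  0,  0,  0,  0,  0, 15,
       39, 10,  0,  0,  0]), array([-0.12 , -0.116, -0.112, -0.108, -0.104, -0.1  , -0.096, -0.092,
       -0.088, -0.084, -0.08 , -0.076, -0.072, -0.068, -0.064, -0.06 ,
       -0.056, -0.052, -0.048, -0.044, -0.04 , -0.036, -0.032]))
w1 knob [-0.09283684  0.03345419  0.07301769] [-0.08123101  0.04485999  0.07932032] 80
```

```bash
python3 -c "
from h import *
plan(W(0.0,-.137,.13),YAW,6,0)"
```

```text
{'x': -0.0044, 'y': -0.0658, 'z': 0.0245, 'wx': 0.0009, 'wy': -0.0005, 'wz': 0.0002}
{'x': -0.0044, 'y': -0.0658, 'z': 0.0247, 'wx': 0.0009, 'wy': -0.0005, 'wz': 0.0002}
{'x': -0.0043, 'y': -0.0657, 'z': 0.0249, 'wx': 0.0009, 'wy': -0.0005, 'wz': 0.0002}
{'x': -0.0043, 'y': -0.0656, 'z': 0.0251, 'wx': 0.0009, 'wy': -0.0005, 'wz': 0.0002}
{'x': -0.0043, 'y': -0.0655, 'z': 0.0253, 'wx': 0.0009, 'wy': -0.0005, 'wz': 0.0002}
{'x': -0.0043, 'y': -0.0655, 'z': 0.0255, 'wx': 0.0009, 'wy': -0.0005, 'wz': 0.0002}
```

>>> apply_moves([
  {"x":-0.0044,"y":-0.0658,"z":0.02,"wx":0.001,"wy":0,"wz":0,"fingers":1},
  {"x":-0.0044,"y":-0.0658,"z":0.025,"wx":0.001,"wy":0,"wz":0,"fingers":1},
  {"x":-0.0044,"y":-0.0658,"z":0.025,"wx":0.001,"wy":0,"wz":0,"fingers":1},
  {"x":-0.0044,"y":-0.0658,"z":0.025,"wx":0.001,"wy":0,"wz":0,"fingers":1},
  {"x":-0.0044,"y":-0.065,"z":0.025,"wx":0.001,"wy":0,"wz":0,"fingers":1},
  {"x":-0.0044,"y":-0.06,"z":0.025,"wx":0.001,"wy":0,"wz":0,"fingers":1},
  {"x":0,"y":0,"z":0,"wx":0,"wy":0,"wz":0,"fingers":1},
])

```text
clock: 9.32
tool_pos: [0.5963, -0.0264, 0.1278]
eef_rot: [0.997, -0.077, 0.007, -0.0]
contact_force: [-0.5, -0.4, -0.5]
opening: 1.0
```

```bash
python3 -c "
from h import *
rel();plan(W(0.0,-.137,.026),YAW,3,0)
snap('wrist','w8')
r=lambda P:np.array([(P[:2]-O)@XT,(P[:2]-O)@YT,P[2]])
p,d,K,T=load('w8')
# profile down the tube axis
for y in np.arange(-.02,-.13,-.004):
  u,v=proj('w8',W(0,y,.07)); 
  if 0<v<395: print(round(y,3),u,v,r(px('w8',u,v)).round(4),p[int(v),int(u)])
"
```

```text
9.32 rel [ 0.0071 -0.1416  0.1278] yaw 2.988 F [-0.5 -0.4 -0.5] open 1.0 q7 -0.6681997812701831
{'x': -0.0036, 'y': -0.0018, 'z': 0.0424, 'wx': -0.0001, 'wy': -0.0016, 'wz': -0.0016}
{'x': -0.0034, 'y': -0.0019, 'z': 0.0424, 'wx': -0.0001, 'wy': -0.0016, 'wz': -0.0016}
{'x': -0.0032, 'y': -0.0019, 'z': 0.0424, 'wx': -0.0001, 'wy': -0.0016, 'wz': -0.0016}
-0.02 310.4 43.4 [ 0.     -0.0198  0.0691] [70 66 60]
-0.024 310.5 49.7 [-0.0001 -0.0237  0.0687] [217 218 212]
-0.028 310.7 55.9 [-0.     -0.0278  0.0688] [217 218 211]
-0.032 310.9 62.1 [-0.     -0.0318  0.0686] [217 218 210]
-0.036 311.0 68.2 [-0.     -0.0358  0.0688] [218 219 223]
-0.04 311.2 74.3 [-0.     -0.0399  0.0686] [217 218 221]
-0.044 311.3 80.2 [-0.0001 -0.0438  0.0685] [218 219 220]
-0.048 311.5 86.2 [ 0.0001 -0.0484  0.0745] [39 34 32]
-0.052 311.7 92.0 [ 0.0002 -0.0524  0.0755] [44 39 36]
-0.056 311.8 97.8 [ 0.0001 -0.0563  0.0754] [43 39 36]
-0.06 312.0 103.5 [ 0.0002 -0.0602  0.076 ] [45 40 37]
-0.064 312.1 109.2 [ 0.0001 -0.0641  0.0755] [42 39 36]
-0.068 312.3 114.8 [ 0.0002 -0.068   0.0755] [43 40 37]
-0.072 312
[... 173 characters left out ...]
.6 [ 0.0001 -0.0836  0.0757] [41 36 34]
-0.088 313.0 141.9 [ 0.0001 -0.0878  0.0725] [52 52 52]
-0.092 313.1 147.2 [ 0.     -0.0918  0.0718] [221 222 220]
-0.096 313.3 152.4 [ 0.0001 -0.0958  0.0716] [220 221 218]
-0.1 313.4 157.5 [ 0.     -0.0997  0.0719] [219 220 216]
-0.104 313.5 162.6 [ 0.     -0.1037  0.0718] [128 114 103]
-0.108 313.7 167.7 [ 1.000e-04 -1.077e-01  7.180e-02] [128 114 103]
-0.112 313.8 172.7 [ 0.     -0.1116  0.0718] [127 113 103]
-0.116 313.9 177.6 [ 0.     -0.1156  0.0717] [218 218 208]
-0.12 314.1 182.5 [ 1.000e-04 -1.194e-01  7.240e-02] [220 221 213]
-0.124 314.2 187.4 [ 0.     -0.1236  0.0717] [220 221 213]
-0.128 314.3 192.2 [ 0.     -0.1276  0.0716] [220 220 210]
```

```bash
cat >> h.py <<'E'
def prof(n,y0,y1,z=.069):
    p=load(n)[0].astype(float).mean(2); o=[]
    for y in np.arange(y0,y1,-.001):
        u,v=proj(n,W(0,y,z))
        if 0<=v<399 and 0<=u<639: o.append((round(y*1000),int(cv2.getRectSubPix(p.astype(np.float32),(1,1),(float(u),float(v)))[0,0])))
    print(n,o)
E
python3 -c "
from h import *
prof('w1',.03,-.055);prof('w8',.01,-.055);prof('w8',-.04,-.095,.0755)"
```

```text
w1 [(30, 208), (29, 209), (28, 208), (27, 208), (26, 208), (25, 208), (24, 202), (23, 181), (22, 138), (21, 131), (20, 157), (19, 190), (18, 206), (17, 208), (16, 209), (15, 209), (14, 210), (13, 209), (12, 210), (11, 210), (10, 210), (9, 209), (8, 210), (7, 202), (6, 179), (5, 135), (4, 91), (3, 69), (2, 64), (1, 70), (0, 107), (-1, 156), (-2, 190), (-3, 198), (-4, 204), (-5, 207), (-6, 209), (-7, 208), (-8, 208), (-9, 208), (-10, 208), (-11, 208), (-12, 209), (-13, 209), (-14, 209), (-15, 209), (-16, 200), (-17, 181), (-18, 123), (-19, 117), (-20, 155), (-21, 193), (-22, 205), (-23, 209), (-24, 209), (-25, 209), (-26, 209), (-27, 208), (-28, 209), (-29, 209), (-30, 208), (-31, 208), (-32, 207), (-33, 207), (-34, 207), (-35, 207), (-36, 207), (-37, 207), (-38, 208), (-39, 207), (-40, 207), (-41, 207), (-42, 208), (-43, 204), (-44, 189), (-45, 148), (-46, 84), (-47, 40), (-48, 25), (-49, 23), (-50, 24), (-51, 29), (-52, 34), (-53, 35), (-54, 35)]
w8 [(6, 211), (5, 204), (4, 106), (3, 62), (2, 62), (1, 62), (0, 63), (-1, 62), (-2, 161), (-3, 213), (-4, 214), (-5, 210), (-6, 213), (-7,
[... 481 characters left out ...]
 (-48, 31), (-49, 23), (-50, 33), (-51, 38), (-52, 40), (-53, 40), (-54, 40)]
w8 [(-40, 218), (-41, 218), (-42, 217), (-43, 219), (-44, 219), (-45, 219), (-46, 199), (-47, 75), (-48, 37), (-49, 19), (-50, 28), (-51, 36), (-52, 40), (-53, 39), (-54, 40), (-55, 40), (-56, 39), (-57, 39), (-58, 39), (-59, 39), (-60, 40), (-61, 39), (-62, 39), (-63, 38), (-64, 39), (-65, 39), (-66, 38), (-67, 39), (-68, 38), (-69, 38), (-70, 38), (-71, 38), (-72, 37), (-73, 37), (-74, 37), (-75, 37), (-76, 37), (-77, 37), (-78, 36), (-79, 37), (-80, 36), (-81, 37), (-82, 36), (-83, 36), (-84, 29), (-85, 20), (-86, 13), (-87, 98), (-88, 214), (-89, 219), (-90, 219), (-91, 220), (-92, 219), (-93, 219), (-94, 219)]
```

>>> apply_moves([
  {"x":-0.003,"y":-0.001,"z":0.042,"wx":0,"wy":-0.0016,"wz":-0.0016,"fingers":1},
  {"x":-0.003,"y":-0.001,"z":0.042,"wx":0,"wy":-0.0016,"wz":-0.0016,"fingers":1},
  {"x":-0.003,"y":-0.001,"z":0.04,"wx":0,"wy":-0.0016,"wz":-0.0016,"fingers":1},
  {"x":0,"y":0,"z":0,"wx":0,"wy":0,"wz":0,"fingers":1},
])

```text
clock: 9.88
tool_pos: [0.5945, -0.0365, 0.0282]
eef_rot: [0.997, -0.076, 0.003, 0.004]
contact_force: [-0.0, -0.9, 0.4]
opening: 1.003
```

```bash
python3 -c "
from h import *
rel();plan(W(0.0,-.139,.026),YAW,1,0)"
```

```text
9.88 rel [ 0.0067 -0.1519  0.0282] yaw 2.988 F [-0.  -0.9  0.4] open 1.003 q7 -0.7444689610926247
{'x': -0.0086, 'y': -0.0161, 'z': 0.0026, 'wx': 0.0023, 'wy': -0.0023, 'wz': -0.0047}
```

>>> apply_moves([
  {"x":-0.008,"y":-0.015,"z":0.002,"wx":0.0023,"wy":-0.0023,"wz":-0.0047,"fingers":1},
  {"x":0,"y":0,"z":0,"wx":0,"wy":0,"wz":0,"fingers":1},
])

```text
clock: 10.12
tool_pos: [0.5918, -0.0244, 0.0289]
eef_rot: [0.998, -0.07, 0.002, -0.0]
contact_force: [-0.8, -0.1, 0.6]
opening: 1.0
```

```bash
python3 -c "
from h import *
rel();plan(W(0.0,-.139,.026),YAW,1,0)"
```

```text
10.12 rel [ 0.0023 -0.1403  0.0289] yaw 3.001 F [-0.8 -0.1  0.6] open 1.0 q7 -0.7474543600512286
{'x': -0.0029, 'y': -0.0016, 'z': 0.0036, 'wx': -0.0003, 'wy': -0.0012, 'wz': -0.0005}
```

Close on the plain tube with 25 N.

>>> apply_moves([
  {"x":-0.0025,"y":0,"z":0.003,"wx":0,"wy":-0.001,"wz":0,"fingers":-1},
  {"x":0,"y":0,"z":0,"wx":0,"wy":0,"wz":0,"fingers":-1},
  {"x":0,"y":0,"z":0,"wx":0,"wy":0,"wz":0,"fingers":-1},
  {"x":0,"y":0,"z":0,"wx":0,"wy":0,"wz":0,"fingers":-1},
  {"x":0,"y":0,"z":0,"wx":0,"wy":0,"wz":0,"fingers":-1},
  {"x":0,"y":0,"z":0,"wx":0,"wy":0,"wz":0,"fingers":-1},
], force=30)

```text
clock: 10.88
tool_pos: [0.5913, -0.0245, 0.0285]
eef_rot: [0.998, -0.07, 0.002, -0.0]
contact_force: [-0.9, 0.2, -0.5]
opening: 0.342
```

```bash
python3 -c "
from h import *
rel()"
```

```text
10.88 rel [ 0.0018 -0.1405  0.0285] yaw 3.001 F [-0.9  0.2 -0.5] open 0.342 q7 -0.7489394218036884
```

>>> apply_moves([
  {"x":0,"y":0,"z":0,"wx":0,"wy":0,"wz":0,"fingers":-1},
  {"x":0,"y":0,"z":0,"wx":0,"wy":0,"wz":0,"fingers":-1},
])

```text
clock: 11.12
tool_pos: [0.5897, -0.0244, 0.0284]
eef_rot: [0.998, -0.07, 0.001, -0.0]
contact_force: [0.5, -0.6, 1.1]
opening: 0.264
```

```bash
python3 -c "
from h import *
rel();plan(W(0.0,-.0963,.028),YAW,6,0)"
```

```text
11.12 rel [ 0.0002 -0.1406  0.0284] yaw 3.001 F [ 0.5 -0.6  1.1] open 0.264 q7 -0.7491330878822898
{'x': -0.0001, 'y': -0.0092, 'z': 0.0001, 'wx': -0.0, 'wy': -0.0001, 'wz': -0.0001}
{'x': -0.0001, 'y': -0.0092, 'z': 0.0001, 'wx': -0.0, 'wy': -0.0001, 'wz': -0.0001}
{'x': -0.0001, 'y': -0.0092, 'z': 0.0001, 'wx': -0.0, 'wy': -0.0001, 'wz': -0.0001}
{'x': -0.0001, 'y': -0.0092, 'z': 0.0001, 'wx': -0.0, 'wy': -0.0001, 'wz': -0.0001}
{'x': -0.0, 'y': -0.0092, 'z': 0.0001, 'wx': -0.0, 'wy': -0.0001, 'wz': -0.0001}
{'x': -0.0, 'y': -0.0092, 'z': 0.0001, 'wx': -0.0, 'wy': -0.0001, 'wz': -0.0001}
```

Gripped at 24 mm, centred. Slide the foot in.

>>> apply_moves([
  {"x":0,"y":-0.0092,"z":0,"wx":0,"wy":0,"wz":0,"fingers":-1},
  {"x":0,"y":-0.0092,"z":0,"wx":0,"wy":0,"wz":0,"fingers":-1},
  {"x":0,"y":-0.0092,"z":0,"wx":0,"wy":0,"wz":0,"fingers":-1},
  {"x":0,"y":-0.0092,"z":0,"wx":0,"wy":0,"wz":0,"fingers":-1},
  {"x":0,"y":-0.009,"z":0,"wx":0,"wy":0,"wz":0,"fingers":-1},
])

```text
clock: 11.75
tool_pos: [0.5937, 0.0037, 0.0283]
eef_rot: [0.997, -0.073, -0.001, 0.007]
contact_force: [-2.5, -5.2, 4.6]
opening: 0.259
```

```bash
python3 -c "
from h import *
rel();snap('wrist','w9');prof('w9',.01,-.06);prof('w9',-.02,-.06,.0755)"
```

```text
11.75 rel [ 0.0003 -0.1122  0.0283] yaw 2.995 F [-2.5 -5.2  4.6] open 0.259 q7 -0.7972602085936437
w9 [(3, 78), (2, 79), (1, 79), (0, 79), (-1, 85), (-2, 239), (-3, 239), (-4, 240), (-5, 240), (-6, 240), (-7, 240), (-8, 240), (-9, 240), (-10, 240), (-11, 241), (-12, 241), (-13, 241), (-14, 241), (-15, 241), (-16, 237), (-17, 63), (-18, 50), (-19, 22), (-20, 34), (-21, 43), (-22, 49), (-23, 49), (-24, 48), (-25, 48), (-26, 48), (-27, 48), (-28, 48), (-29, 47), (-30, 47), (-31, 47), (-32, 47), (-33, 47), (-34, 46), (-35, 46), (-36, 47), (-37, 46), (-38, 45), (-39, 46), (-40, 45), (-41, 45), (-42, 45), (-43, 44), (-44, 45), (-45, 44), (-46, 43), (-47, 43), (-48, 43), (-49, 43), (-50, 42), (-51, 42), (-52, 42), (-53, 41), (-54, 42), (-55, 41), (-56, 35), (-57, 25), (-58, 17), (-59, 156)]
w9 [(-20, 23), (-21, 36), (-22, 46), (-23, 48), (-24, 49), (-25, 49), (-26, 47), (-27, 47), (-28, 48), (-29, 48), (-30, 48), (-31, 48), (-32, 47), (-33, 47), (-34, 46), (-35, 46), (-36, 46), (-37, 46), (-38, 46), (-39, 47), (-40, 46), (-41, 45), (-42, 45), (-43, 45), (-44, 44), (-45, 44), (-46, 43), (-47, 43), (-48, 43), (-49, 43), (-50, 42), (-51, 42), (-52, 41), (-53, 42), (-54, 41), (-55, 34), (-56, 24), (-57, 15), (-58, 225), (-59, 241)]
```

>>> apply_moves([
  {"x":0,"y":-0.0092,"z":0,"wx":0,"wy":0,"wz":0,"fingers":-1},
  {"x":0,"y":-0.0085,"z":0,"wx":0,"wy":0,"wz":0,"fingers":-1},
])

```text
clock: 12.05
tool_pos: [0.5957, 0.0173, 0.0283]
eef_rot: [0.997, -0.073, -0.001, 0.009]
contact_force: [-2.2, -4.2, 3.9]
opening: 0.264
```

```bash
python3 -c "
from h import *
rel();snap('wrist','w10');prof('w10',.01,-.055);prof('w10',-.025,-.055,.0755)"
```

```text
12.05 rel [ 0.0004 -0.0985  0.0283] yaw 2.995 F [-2.2 -4.2  3.9] open 0.264 q7 -0.8149169044020138
w10 [(10, 240), (9, 240), (8, 240), (7, 240), (6, 240), (5, 227), (4, 82), (3, 83), (2, 83), (1, 82), (0, 83), (-1, 104), (-2, 241), (-3, 93), (-4, 50), (-5, 35), (-6, 30), (-7, 42), (-8, 48), (-9, 49), (-10, 48), (-11, 48), (-12, 47), (-13, 48), (-14, 48), (-15, 47), (-16, 48), (-17, 48), (-18, 48), (-19, 46), (-20, 47), (-21, 46), (-22, 46), (-23, 46), (-24, 46), (-25, 45), (-26, 46), (-27, 45), (-28, 45), (-29, 45), (-30, 44), (-31, 44), (-32, 44), (-33, 44), (-34, 43), (-35, 44), (-36, 43), (-37, 41), (-38, 42), (-39, 42), (-40, 41), (-41, 41), (-42, 37), (-43, 27), (-44, 19), (-45, 58), (-46, 241), (-47, 241), (-48, 241), (-49, 241), (-50, 241), (-51, 241), (-52, 241), (-53, 241), (-54, 241)]
w10 [(-25, 45), (-26, 46), (-27, 45), (-28, 45), (-29, 45), (-30, 43), (-31, 44), (-32, 44), (-33, 43), (-34, 43), (-35, 43), (-36, 42), (-37, 42), (-38, 42), (-39, 41), (-40, 41), (-41, 35), (-42, 25), (-43, 18), (-44, 165), (-45, 241), (-46, 241), (-47, 241), (-48, 241), (-49, 241), (-50, 241), (-51, 241), (-52, 240), (-53, 240), (-54, 223)]
```

>>> apply_moves([
  {"x":0,"y":-0.004,"z":0,"wx":0,"wy":0,"wz":0,"fingers":-1},
  {"x":0,"y":0,"z":0,"wx":0,"wy":0,"wz":0,"fingers":-1},
])

```text
clock: 12.35
tool_pos: [0.5964, 0.0222, 0.0284]
eef_rot: [0.997, -0.073, -0.001, 0.008]
contact_force: [-1.5, -2.4, 3.4]
opening: 0.264
```

```bash
python3 -c "
from h import *
rel();snap('wrist','w11');prof('w11',.006,-.01);prof('w11',-.036,-.05,.0755)"
```

```text
12.35 rel [ 0.0004 -0.0936  0.0284] yaw 2.996 F [-1.5 -2.4  3.4] open 0.264 q7 -0.8191081582586845
w11 [(6, 241), (5, 241), (4, 83), (3, 81), (2, 57), (1, 49), (0, 36), (-1, 30), (-2, 42), (-3, 48), (-4, 48), (-5, 49), (-6, 48), (-7, 46), (-8, 48), (-9, 47)]
w11 [(-36, 36), (-37, 25), (-38, 18), (-39, 168), (-40, 241), (-41, 241), (-42, 241), (-43, 241), (-44, 241), (-45, 241), (-46, 241), (-47, 241), (-48, 241), (-49, 210), (-50, 139)]
```

>>> apply_moves([
  {"x":0,"y":0.005,"z":0,"wx":0,"wy":0,"wz":0,"fingers":-1},
  {"x":0,"y":0,"z":0,"wx":0,"wy":0,"wz":0,"fingers":-1},
])

```text
clock: 12.65
tool_pos: [0.5964, 0.022, 0.0284]
eef_rot: [0.997, -0.072, -0.0, 0.005]
contact_force: [-0.6, -3.9, 2.1]
opening: 0.263
```

```bash
python3 -c "
from h import *
rel();snap('wrist','w12');prof('w12',.006,-.01);prof('w12',-.036,-.05,.0755)"
```

```text
12.65 rel [ 0.0004 -0.0938  0.0284] yaw 2.998 F [-0.6 -3.9  2.1] open 0.263 q7 -0.8143740423118023
w12 [(6, 240), (5, 240), (4, 82), (3, 82), (2, 76), (1, 50), (0, 47), (-1, 25), (-2, 38), (-3, 46), (-4, 48), (-5, 47), (-6, 48), (-7, 48), (-8, 47), (-9, 47)]
w12 [(-36, 39), (-37, 29), (-38, 21), (-39, 29), (-40, 239), (-41, 241), (-42, 241), (-43, 241), (-44, 240), (-45, 240), (-46, 240), (-47, 240), (-48, 240), (-49, 240), (-50, 240)]
```

>>> apply_moves([
  {"x":0,"y":0.009,"z":0,"wx":-0.002,"wy":0,"wz":0,"fingers":-1},
  {"x":0,"y":0,"z":0,"wx":0,"wy":0,"wz":0,"fingers":-1},
])

```text
clock: 12.95
tool_pos: [0.5957, 0.0169, 0.0285]
eef_rot: [0.997, -0.071, 0.0, 0.006]
contact_force: [-0.3, -2.0, 1.2]
opening: 0.264
```

```bash
python3 -c "
from h import *
rel();snap('wrist','w13');prof('w13',.006,-.01);prof('w13',-.036,-.05,.0755)"
```

```text
12.95 rel [ 0.0005 -0.0989  0.0285] yaw 2.999 F [-0.3 -2.   1.2] open 0.264 q7 -0.8101956480180238
w13 [(6, 240), (5, 240), (4, 85), (3, 81), (2, 82), (1, 83), (0, 83), (-1, 82), (-2, 240), (-3, 226), (-4, 50), (-5, 49), (-6, 26), (-7, 37), (-8, 46), (-9, 48)]
w13 [(-36, 43), (-37, 42), (-38, 41), (-39, 41), (-40, 42), (-41, 41), (-42, 30), (-43, 22), (-44, 26), (-45, 240), (-46, 241), (-47, 241), (-48, 241), (-49, 241), (-50, 241)]
```

>>> apply_moves([
  {"x":0,"y":0,"z":0,"wx":0,"wy":0,"wz":0,"fingers":1},
  {"x":0,"y":0,"z":0,"wx":0,"wy":0,"wz":0,"fingers":1},
  {"x":0,"y":0,"z":0,"wx":0,"wy":0,"wz":0,"fingers":1},
  {"x":0.006,"y":0,"z":0,"wx":0,"wy":0,"wz":0,"fingers":1},
  {"x":0.006,"y":0,"z":0,"wx":-0.002,"wy":0,"wz":0,"fingers":1},
  {"x":0.006,"y":0,"z":0,"wx":0,"wy":0,"wz":0,"fingers":1},
  {"x":0,"y":0,"z":0,"wx":0,"wy":0,"wz":0,"fingers":1},
])

```text
clock: 13.88
tool_pos: [0.6123, 0.0133, 0.0284]
eef_rot: [0.997, -0.072, 0.001, 0.01]
contact_force: [0.0, -0.3, 0.4]
opening: 0.995
```

```bash
python3 -c "
from h import *
rel();plan(W(.014,-.06,.027),YAW,4,1);snap('wrist','w14');prof('w14',.006,-.01);prof('w14',-.036,-.05,.0755)"
```

```text
13.88 rel [ 0.0174 -0.1001  0.0284] yaw 2.998 F [ 0.  -0.3  0.4] open 0.995 q7 -0.7891120658157631
{'x': -0.0011, 'y': -0.0125, 'z': 0.0002, 'wx': 0.0016, 'wy': -0.0002, 'wz': -0.0004}
{'x': -0.0011, 'y': -0.0125, 'z': 0.0002, 'wx': 0.0016, 'wy': -0.0002, 'wz': -0.0004}
{'x': -0.0011, 'y': -0.0125, 'z': 0.0003, 'wx': 0.0016, 'wy': -0.0002, 'wz': -0.0004}
{'x': -0.0011, 'y': -0.0125, 'z': 0.0004, 'wx': 0.0016, 'wy': -0.0002, 'wz': -0.0004}
w14 [(6, 233), (5, 233), (4, 73), (3, 73), (2, 73), (1, 73), (0, 73), (-1, 68), (-2, 234), (-3, 234), (-4, 42), (-5, 42), (-6, 23), (-7, 35), (-8, 40), (-9, 41)]
w14 [(-36, 36), (-37, 36), (-38, 35), (-39, 34), (-40, 34), (-41, 34), (-42, 25), (-43, 19), (-44, 21), (-45, 129), (-46, 130), (-47, 130), (-48, 129), (-49, 130), (-50, 130)]
```

>>> apply_moves([
  {"x":-0.001,"y":-0.012,"z":0,"wx":0.0016,"wy":0,"wz":0,"fingers":1},
  {"x":-0.001,"y":-0.012,"z":0,"wx":0.0016,"wy":0,"wz":0,"fingers":1},
  {"x":-0.001,"y":-0.012,"z":0,"wx":0.0016,"wy":0,"wz":0,"fingers":1},
  {"x":-0.001,"y":-0.011,"z":0,"wx":0.0016,"wy":0,"wz":0,"fingers":1},
  {"x":0,"y":0,"z":0,"wx":0,"wy":0,"wz":0,"fingers":1},
])

```text
clock: 14.55
tool_pos: [0.6137, 0.0555, 0.0279]
eef_rot: [0.998, -0.071, 0.001, -0.001]
contact_force: [-0.3, -0.2, 0.8]
opening: 1.002
```

```bash
python3 -c "
from h import *
rel();plan(W(.014,-.06,.027),YAW,1,1);snap('wrist','w15')"
```

```text
14.55 rel [ 0.013  -0.0582  0.0279] yaw 3.0 F [-0.3 -0.2  0.8] open 1.002 q7 -0.8250609031556081
{'x': 0.0013, 'y': 0.0023, 'z': 0.0011, 'wx': -0.0007, 'wy': -0.0006, 'wz': -0.0008}
```

View pics/w15.png

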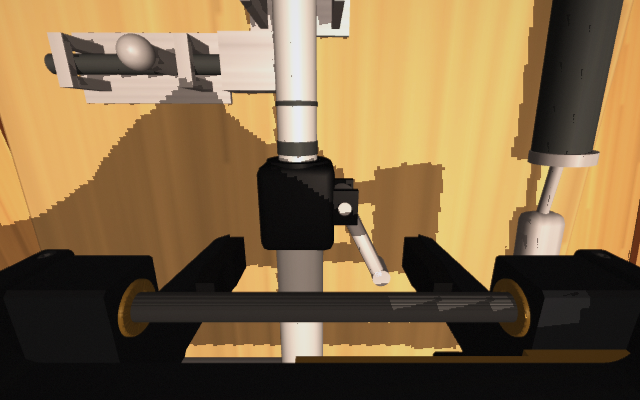

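>>> apply_moves([
  {"x":0.0012,"y":0.002,"z":0.001,"wx":0,"wy":0,"wz":0,"fingers":0.25},
  {"x":0,"y":0,"z":0,"wx":0,"wy":0,"wz":0,"fingers":0.25},
  {"x":0,"y":0,"z":0,"wx":0,"wy":0,"wz":0,"fingers":0.25},
  {"x":0,"y":0,"z":0,"wx":0,"wy":0,"wz":0,"fingers":0.25},
], force=40)

```text
clock: 15.1
tool_pos: [0.6164, 0.0502, 0.027]
eef_rot: [0.997, -0.072, 0.003, 0.0]
contact_force: [2.2, -1.1, -2.3]
opening: 0.626
```

```bash
python3 -c "
from h import *
rel()"
```

```text
15.1 rel [ 0.0164 -0.063   0.027 ] yaw 2.997 F [ 2.2 -1.1 -2.3] open 0.626 q7 -0.8223827503149468
```

>>> apply_moves([
  {"x":-0.0015,"y":0,"z":0,"wx":0,"wy":0,"wz":0,"fingers":0.15},
  {"x":-0.0015,"y":0,"z":0,"wx":0,"wy":0,"wz":0,"fingers":0.08},
  {"x":-0.0015,"y":0,"z":0,"wx":0,"wy":0,"wz":0,"fingers":0.02},
  {"x":0,"y":0,"z":0,"wx":0,"wy":0,"wz":0,"fingers":0.02},
], force=40)

```text
clock: 15.6
tool_pos: [0.6113, 0.0505, 0.0269]
eef_rot: [0.997, -0.072, 0.002, 0.001]
contact_force: [0.2, -0.1, -0.4]
opening: 0.506
```

```bash
python3 -c "
from h import *
rel();snap('wrist','w16');prof('w16',.006,-.01);prof('w16',-.036,-.05,.0755)
r=lambda P:np.array([(P[:2]-O)@XT,(P[:2]-O)@YT,P[2]])
_,d,K,T=load('w16'); P=np.array([r(px('w16',u,v)) for u in range(335,410) for v in range(195,300)])
m=(P[:,2]>.062)&(P[:,2]<.072)&(P[:,0]>.018)&(P[:,0]<.06)&(P[:,1]<-.03)
for y in np.arange(-.035,-.075,-.005):
  k=m&(abs(P[:,1]-y)<.0025); print(round(y,3),P[k,0].min() if k.any() else 0,P[k,0].max() if k.any() else 0)"
```

```text
15.6 rel [ 0.0113 -0.0634  0.0269] yaw 2.997 F [ 0.2 -0.1 -0.4] open 0.506 q7 -0.8290467764824051
w16 [(6, 241), (5, 241), (4, 85), (3, 81), (2, 81), (1, 81), (0, 80), (-1, 94), (-2, 239), (-3, 241), (-4, 154), (-5, 37), (-6, 44), (-7, 29), (-8, 28), (-9, 38)]
w16 [(-36, 13), (-37, 12), (-38, 13), (-39, 12), (-40, 12), (-41, 11), (-42, 11), (-43, 9), (-44, 135), (-45, 136), (-46, 136), (-47, 136), (-48, 137), (-49, 136), (-50, 136)]
-0.035 0.01954871241140997 0.027198129599090633
-0.04 0.020126866486679034 0.027676797884612445
-0.045 0.021038525516067025 0.02848696793362329
-0.05 0.021632252871087665 0.04770711840090891
-0.055 0.02257419758376873 0.04817517671080562
-0.06 0.023253360351414374 0.03417056445095709
-0.065 0.023961315325152503 0.03408819635178526
-0.07 0.024075498425430726 0.03396197149897092
```

>>> apply_moves([
  {"x":-0.0015,"y":-0.002,"z":0,"wx":0,"wy":0,"wz":0,"fingers":-0.04},
  {"x":-0.0012,"y":-0.002,"z":0,"wx":0,"wy":0,"wz":0,"fingers":-0.08},
], force=40)

```text
clock: 15.9
tool_pos: [0.6092, 0.051, 0.0268]
eef_rot: [0.997, -0.073, 0.001, 0.003]
contact_force: [0.7, -5.3, 1.3]
opening: 0.458
```

```bash
python3 -c "
from h import *
rel();snap('wrist','w17');prof('w17',.006,-.01);prof('w17',-.036,-.05,.0755)"
```

```text
15.9 rel [ 0.0091 -0.0633  0.0268] yaw 2.995 F [ 0.7 -5.3  1.3] open 0.458 q7 -0.836347479486672
w17 [(6, 241), (5, 242), (4, 86), (3, 81), (2, 82), (1, 81), (0, 82), (-1, 94), (-2, 239), (-3, 241), (-4, 78), (-5, 44), (-6, 44), (-7, 22), (-8, 31), (-9, 40)]
w17 [(-36, 13), (-37, 13), (-38, 13), (-39, 13), (-40, 10), (-41, 11), (-42, 11), (-43, 46), (-44, 134), (-45, 136), (-46, 136), (-47, 137), (-48, 136), (-49, 137), (-50, 137)]
```

>>> apply_moves([
  {"x":-0.001,"y":-0.003,"z":0,"wx":0,"wy":0,"wz":0,"fingers":-0.14},
  {"x":-0.001,"y":-0.003,"z":0,"wx":0,"wy":0,"wz":0,"fingers":-0.3},
  {"x":-0.0005,"y":-0.002,"z":0,"wx":0,"wy":0,"wz":0,"fingers":-1},
], force=45)

```text
clock: 16.32
tool_pos: [0.607, 0.0511, 0.0269]
eef_rot: [0.997, -0.074, -0.0, 0.008]
contact_force: [0.5, -4.2, 0.7]
opening: 0.405
```

```bash
python3 -c "
from h import *
rel();snap('wrist','w18');prof('w18',.006,-.01);prof('w18',-.034,-.05,.0755)"
```

```text
16.32 rel [ 0.0069 -0.0634  0.0269] yaw 2.993 F [ 0.5 -4.2  0.7] open 0.405 q7 -0.8464880407090921
w18 [(6, 242), (5, 227), (4, 84), (3, 82), (2, 82), (1, 83), (0, 82), (-1, 82), (-2, 217), (-3, 146), (-4, 18), (-5, 44), (-6, 44), (-7, 23), (-8, 33), (-9, 40)]
w18 [(-34, 13), (-35, 12), (-36, 13), (-37, 12), (-38, 14), (-39, 12), (-40, 12), (-41, 12), (-42, 10), (-43, 81), (-44, 137), (-45, 136), (-46, 137), (-47, 137), (-48, 136), (-49, 137)]
```

>>> apply_moves([
  {"x":0,"y":-0.001,"z":0,"wx":0,"wy":0,"wz":0,"fingers":-1},
  {"x":0,"y":-0.001,"z":0,"wx":0,"wy":0,"wz":0,"fingers":-1},
  {"x":0,"y":0,"z":0,"wx":0,"wy":0,"wz":0,"fingers":-1},
  {"x":0,"y":0,"z":0,"wx":0,"wy":0,"wz":0,"fingers":-1},
], force=50)

```text
clock: 16.88
tool_pos: [0.6069, 0.051, 0.0268]
eef_rot: [0.997, -0.074, -0.0, 0.01]
contact_force: [0.6, -3.6, 1.1]
opening: 0.398
```

```bash
python3 -c "
from h import *
rel();snap('wrist','w19');prof('w19',.006,-.01);prof('w19',-.034,-.05,.0755)
r=lambda P:np.array([(P[:2]-O)@XT,(P[:2]-O)@YT,P[2]])
P=np.array([r(px('w19',u,v)) for u in range(320,400) for v in range(190,300)])
for y in np.arange(-.028,-.056,-.004):
  k=(P[:,2]>.062)&(P[:,2]<.0715)&(P[:,0]>.0175)&(P[:,0]<.045)&(abs(P[:,1]-y)<.002); print(round(y,3),P[k,0].min().round(4) if k.any() else 0,P[k,0].max().round(4) if k.any() else 0)
# bolt + tray check
Q=np.array([r(px('w19',u,v)) for u in range(20,230) for v in range(20,110)])
k=(Q[:,2]>.066);print('knob',Q[k,0].min(),Q[k,0].max(),Q[k,1].mean())
l=(Q[:,2]>.053)&(Q[:,2]<.058); print(np.histogram(Q[l,0],bins=np.arange(-.12,-.03,.006)))"
```

```text
16.88 rel [ 0.0069 -0.0636  0.0268] yaw 2.993 F [ 0.6 -3.6  1.1] open 0.398 q7 -0.8481408634137373
w19 [(6, 242), (5, 242), (4, 83), (3, 82), (2, 82), (1, 82), (0, 82), (-1, 82), (-2, 213), (-3, 146), (-4, 31), (-5, 43), (-6, 44), (-7, 23), (-8, 33), (-9, 40)]
w19 [(-34, 14), (-35, 13), (-36, 13), (-37, 13), (-38, 12), (-39, 12), (-40, 13), (-41, 13), (-42, 11), (-43, 80), (-44, 137), (-45, 137), (-46, 137), (-47, 137), (-48, 137), (-49, 137)]
-0.028 0 0
-0.032 0.0189 0.024
-0.036 0.0176 0.0245
-0.04 0.0176 0.0244
-0.044 0.0176 0.024
-0.048 0.0177 0.0241
-0.052 0.0177 0.0392
knob -0.0649417807882424 -0.052667832378598664 0.038316410439046586
(array([  0,   0, 610, 504,   0,   0,   0,   0,   0,   1, 133, 598, 355,
         0]), array([-0.12 , -0.114, -0.108, -0.102, -0.096, -0.09 , -0.084, -0.078,
       -0.072, -0.066, -0.06 , -0.054, -0.048, -0.042, -0.036]))
```

```bash
python3 -c "
from h import *
print(finish_job());rel()"
```

```text
the job is handed in; nothing more can be done
None
the job is handed in; nothing more can be done
```

I handed the job in at about 17 s on the clock, with the bolt home, the foot section at the broad ring, and the lever shut under a 50 N grip that is still held. No verdict was reported.

Last checks, all from wrist-camera depth pictures and the arm's own readings:

- **Bolt:** I pushed until it stopped hard; it would not move further at about 20 N. I measured about 28 mm of travel, less than the full 32 mm, so it seems to have started slightly in. The knob's position between its guide loops matches the finished leg to about 1 mm, so I took it as home.
- **Foot section:** The rim is about 1.3 mm short of the ring's edge, inside the 5 mm limit. I overshot by 3.7 mm on the way and drew it back while gripped.
- **Lever:** Its outer face lies parallel to the tube, about 24–24.5 mm from the axis (25 mm expected). The opening reads about 35 mm, against 37 mm stated over tube and lever. The bare 24 mm tube read 23.2 mm, so about 0.8 mm of that is a reading offset.
- **Tray:** It did not visibly shift. I did not re-check the loose things one by one at the end, but felt no unexpected contact.

One thing disagreed with the description: the fingers seem to end about 22 mm above the reported TCP. My first pass at the bolt went over the knob without touching it. I lowered every later approach to allow for this.

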